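# Square up a pile of bead cases

### The job

Stack the three bead cases as one square pile in the blue-posted squaring frame: turquoise at the bottom, where it already lies loosely, then gold, then silver on top. Every case must lie flat, flush against both blue side posts and with its end touching the red end stop, whose setting is not known beforehand and must be felt or seen. Set the cases down and slide them up gently, without dropping or ramming them, and leave the two jars and the pliers where they are.

Things in the scene. Friction and masses are not known exactly. Their poses are not given: they have to be found in the camera images.
- frame: squaring frame, fixed, yaw varies: aluminium base plate, 230 (x) x 150 mm (y), 8 mm thick; origin on the bench. The pile lies lengthwise along its x. A red end stop (60 wide, 44 tall above the plate, 12 mm thick, screw on top up to 62 mm above the bench) faces -x, its face locked anywhere from x = 72 to 88 mm: this setting is not reported, find it by touch or sight.
- frame_posts (a point): point on the frame's plate top midway between the two blue side posts, in the plane of their inner faces, which look to +y: frame x = 22, y = -28, z = 8 mm. A case flush with the posts has its centre line at frame y = 0. Posts 44 mm tall, 12 mm long, centred 42 mm either side of this point, leaving a 72 mm gap for a finger. The +y and -x sides are open.
- turquoise_case: flat closed bead case, a 120 (x) x 56 (y) x 16 mm (z) white plastic slab with a smooth rigid lid showing turquoise beads, about 0.18 kg; origin at the centre of its underside, x along its length, z out of its lid. Starts loose and slightly askew on the frame's plate, 8 mm above the bench, clear of stop and posts.
- gold_case: flat closed bead case, a 120 (x) x 56 (y) x 16 mm (z) white plastic slab with a smooth rigid lid showing gold beads, about 0.18 kg; origin at the centre of its underside, x along its length, z out of its lid. Starts lying on one of the stand's two ramps, either one, tilted 32 degrees with its lower end against the ramp's lip.
- silver_case: flat closed bead case, a 120 (x) x 56 (y) x 16 mm (z) white plastic slab with a smooth rigid lid showing silver beads, about 0.18 kg; origin at the centre of its underside, x along its length, z out of its lid. Starts lying on one of the stand's two ramps, either one, tilted 32 degrees with its lower end against the ramp's lip.
- stand: inspection stand, fixed, yaw varies; origin on the bench under its centre. Two wooden ramps, 40 mm wide (narrower than a case, so fingers pass on both sides), at y = -65 and +65 mm, rise towards +x at 0.56 rad (32 degrees); the middle of a ramp's surface is at x = 0, z = 56 mm. An 8 mm high lip closes the lower (-x) end.
- led_bar (a point): middle of the stand's LED bar (22 x 250 x 14 mm, along the stand's y, 213 mm above the bench, over both ramps, on a central post behind). It blocks a gripper coming straight down on the cases, but not one coming square to the ramp from the robot's side.
- bead_jar: jar with gold content, radius 27, height 80 mm, origin under its centre; leave alone
- stone_jar: jar with turquoise content, radius 23, height 64 mm, origin under its centre; leave alone
- pliers: green-handled pliers lying flat, 140 mm long, 12 mm thick; leave alone
There are look-alikes about, which are no part of the job. What is meant by the silver_case is not black, and is the smaller of those in its own colour.

How it is judged (in metres and radians):
At the end, for the whole second after the job is handed in: Turquoise, gold, silver lie piled in the frame in that order, at rest, flat within 0.05 rad, heights within 2 mm, each within 2.5 mm of posts and of the stop face, parallel to the frame within 0.03 rad and within 2 mm of the case below. (stop_c0 is the middle of the red stop, 6 mm behind its face.) (y of turquoise_case in the frame of frame between -0.0025 and 0.0025 m and z of turquoise_case in the frame of frame between 0.006 and 0.01 m and (x of stop_c0 in the frame of turquoise_case between 0.064 and 0.0685 m or x of stop_c0 in the frame of turquoise_case between -0.0685 and -0.064 m) and angle between the x axis of each of turquoise_case, gold_case, silver_case and the x axis of frame, either way round below 0.03 rad and angle between each of turquoise_case, gold_case, silver_case's own z axis and vertical below 0.05 rad and linear speed of each of turquoise_case, gold_case, silver_case below 0.01 m/s and y of gold_case in the frame of frame between -0.0025 and 0.0025 m and z of gold_case in the frame of frame between 0.022 and 0.026 m and (x of stop_c0 in the frame of gold_case between 0.064 and 0.0685 m or x of stop_c0 in the frame of gold_case between -0.0685 and -0.064 m) and y of silver_case in the frame of frame between -0.0025 and 0.0025 m and z of silver_case in the frame of frame between 0.038 and 0.042 m and (x of stop_c0 in the frame of silver_case between 0.064 and 0.0685 m or x of stop_c0 in the frame of silver_case between -0.0685 and -0.064 m) and x of gold_case in the frame of turquoise_case between -0.002 and 0.002 m and y of gold_case in the frame of turquoise_case between -0.002 and 0.002 m and x of silver_case in the frame of gold_case between -0.002 and 0.002 m and y of silver_case in the frame of gold_case between -0.002 and 0.002 m); the robot touches nothing.
It fails at once if a bystander is moved by more than 20 mm (distance of any of bead_jar, stone_jar, pliers from where it was at the start of the episode above 0.02 m).
It fails at once if a case is rammed: over 80 N against the frame or another case (contact force between any of turquoise_case, gold_case, silver_case and frame above 80 N or contact force between any of gold_case, silver_case and turquoise_case above 80 N or contact force between silver_case and gold_case above 80 N).
It fails at once if a case is dropped: it falls freely faster than 0.45 m/s (about 10 mm) ((linear speed of turquoise_case above 0.45 m/s and contact force between the fingers and turquoise_case below 0.1 N) or (linear speed of gold_case above 0.45 m/s and contact force between the fingers and gold_case below 0.1 N) or (linear speed of silver_case above 0.45 m/s and contact force between the fingers and silver_case below 0.1 N)).
It also fails if it takes over 72 s, if anything falls off the work surface, if the arm or the gripper's body presses on something with over 40 N, if the wrist force passes 120 N, or if a joint passes its speed limit or range.

### The arm

A 6-joint arm with a two-finger parallel gripper is mounted at the origin on the work surface. World frame = base frame: x ahead of the robot, y to its left, z up, the work surface at z = 0. Lengths are in mm, angles in degrees, forces in N, time in s.
With the tool pointing down it reaches from about 300 to 850 mm from the base axis. Payload 4.2 kg.
Tool frame: the origin (TCP) lies midway between the tips of the shut fingers; the grasp point (between the pads) lies 19 mm behind it; z points along the fingers, y is the line along which they close (so a half turn about z gives the same grasp; the last joint's range is limited). The gripper opens to 91 mm and grips with 3 to 60 N. Pads are 32 mm wide; open, the fingers measure 118 mm over their backs; the gripper's body (76 mm by 178 mm) begins 60 mm behind the grasp point.
Start: joints at [-78.323, 18.312, 89.639, -0, 72.044, -1.146], TCP at [127.615, -560.676, 213.976] pointing down, gripper open.
Joint ranges: [-177.97, 177.97], [-48.28, 115.42], [12.27, 149.76], [-77.06, 257.06], [2.81, 150.46], [-146.56, 146.56]. Speed limits (degrees/s): [147.25, 147.25, 180, 180, 180, 180].

### API

Orientations are given as [roll, pitch, yaw] about the fixed x, y, z axes, in that order (R = Rz(yaw) Ry(pitch) Rx(roll)).
In Python, from workcell import env gives the robot as it stands.
- The arm moves only by the tool send_rows, never from a script. Its argument "steps" is a list that holds one entry, the list of rows, each a list of 5 numbers: the shift along the tool's x, y, z scaled (see below), then the turn about the tool's z scaled (see below), then the opening, from 0 (shut) to 1 (fully open). In form: [[[dx, dy, dz, yaw, fingers], ...]]. A call has 1 to 5 rows; each row shifts and turns the commanded pose from where the row before left it, along the tool's axes as they then stand; what a row does not reach is not made up. The controller multiplies each number of a shift by 0.04 m and each number of a turn by 0.12 rad. A row lasts 1/12 s, in which the tool goes at most 41.7 mm and 7.16 degrees, less where a joint would pass 70% of its speed; a pose out of reach is approached as far as the arm can. A call with a number of a shift or a turn outside -1 to 1 is refused whole. A call with a gripper value outside its range is refused whole. The fingers move at their own pace and stop on an object; "squeeze" is the grip in N (left out, the last holds). Time passes only in rows, so rows that do not move let the fingers close. It gives the time, the measured TCP pose, the force, the opening and the grip force at its end, in the units of the state.
- env.state(): the state, without advancing time (a new reading comes with each control period).
- env.grab_frame(name): name is "scene" or "top" or "wrist"; returns a dict with "pixels" (400x640x3 uint8, red, green, blue), "depth" (400x640 float32, mm along the optical axis (not along the pixel's ray), 0 where there is no reading), "intrinsics" (3x3 intrinsics, pixels), "cam_to_world" (4x4, takes a point from camera to world coordinates). Camera axes: x right, y down, z forward; pixel columns grow to the right and rows downward; lengths in mm; the calibration is good to about 2 mm. The wrist camera is an equidistant fisheye: a pixel r from the principal point sees the ray r / f radians off the axis. A picture is of the moment at which its call begins.
- env.job_done(): hands the job in; it is judged then, once.
The state is a dict: "time_s": time; "qpos": joint angles; "qvel": joint speeds; "effort": joint torques, N m; "ee_pos": TCP position; "ee_rot": TCP orientation; "force": force on the tool from outside, world axes, zero at the start; "torque": the same for the moment, N m; "gripper_width": finger opening in mm; "gripper_force": force on a finger pad.
Only numpy, scipy, OpenCV 4.12 (cv2) and the standard library are available. Lean on these libraries where they do the work, as an engineer would, in place of code of your own. Each camera call takes 0.05 s, during which the arm holds its last target. There are 200 camera calls.

## Working session

There is one attempt and no reset: what is moved stays moved. The work goes in short steps, Python scripts to look and compute and a tool call to move; the robot and the scene stay as the last step left them, time stands still between calls to the robot, and variables do not carry over. Pictures are saved under pics/ and viewed, at most 12 in all, crops included, and the job is handed in when it is done.

Besides the shell and the picture viewer there is one more tool, called in YAML: its name, and indented under it one key for each argument. send_rows: Moves the arm, as the interface text tells. Shifts and turns lie within -1 to 1; 1 stands for 0.04 m of shift or 0.12 rad of turn. Its arguments: {"type":"object","properties":{"steps":{"type":"array"},"squeeze":{"type":"number"}},"required":["steps"]}

```bash
ls; mkdir -p pics
python3 - <<'E'
from workcell import env
import cv2,numpy as np
for n in("scene","top"):
    f=env.grab_frame(n); cv2.imwrite(f"pics/{n}0.png",f["pixels"][...,::-1]); np.savez(f"{n}0.npz",**f)
    print(n,f["intrinsics"].tolist(),np.round(f["cam_to_world"],3).tolist())
print(env.state())
E
```

```text
pics
scene [[458.67980512334816, 0.0, 318.8969616865442], [0.0, 458.67980512334816, 197.56756726447614], [0.0, 0.0, 1.0]] [[-0.282, 0.562, -0.778, 1502.086], [0.959, 0.154, -0.236, 228.989], [-0.012, -0.813, -0.583, 885.709], [0.0, 0.0, 0.0, 1.0]]
top [[444.61440169340307, 0.0, 319.6437210850659], [0.0, 444.61440169340307, 203.970336065133], [0.0, 0.0, 1.0]] [[0.003, -0.99, 0.139, 320.932], [-1.0, -0.003, 0.007, -82.017], [-0.006, -0.139, -0.99, 1334.838], [0.0, 0.0, 0.0, 1.0]]
{'time_s': 0.1, 'qpos': array([-7.83245483e+01,  1.83481062e+01,  8.96973649e+01,  1.42152205e-03,
        7.20433053e+01, -1.14455627e+00]), 'qvel': array([ 0.06882597, -0.06565373, -0.15651596, -0.07821227,  0.00735869,
        0.03176605]), 'effort': array([ 3.14979452e-04, -4.13331592e+01, -2.32508504e+01,  7.28984317e-02,
        4.22155915e-02, -6.16725742e-05]), 'ee_pos': array([ 127.52082455, -560.23974633,  213.2169602 ]), 'ee_rot': array([-1.79911268e+02, -3.12463369e-03,  1.28195663e+01]), 'force': array([-0.32930636,  0.06777363, -0.1199022 ]), 'torque': array([-0.02700033, -0.01260875,  0.00884334]), 'gripper_force': 0.0, 'gripper_width': 91.30621113719923}
```

View pics/scene0.png

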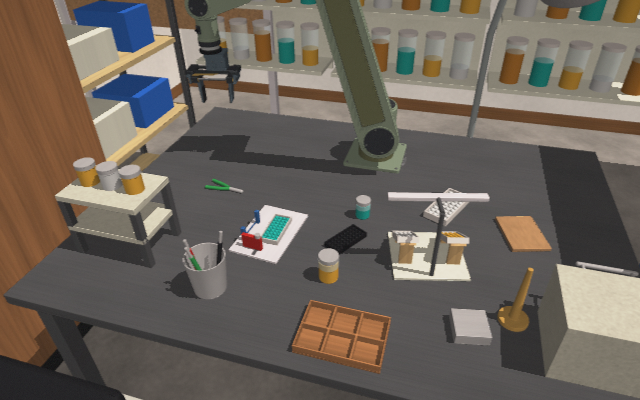

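View pics/top0.png

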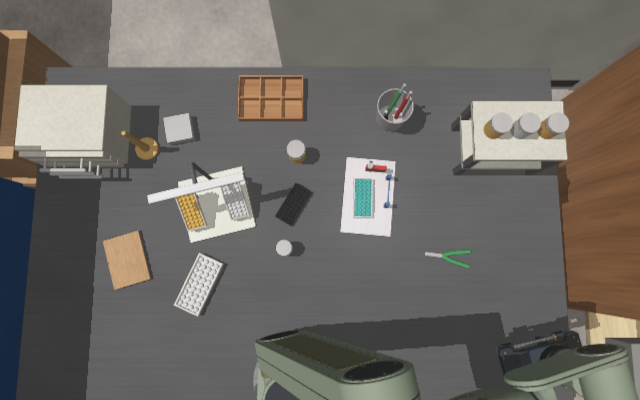

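The top view shows the frame plate at about (368,197), with the red stop at (377,168) on its far side and the posts at (389,178) and (388,205) on its right. The stand is at (215,205), with gold on the left ramp and silver on the right. The black case at (293,204) and the big silver one at (200,285) are decoys.

```bash
cat > h.py <<'E'
import numpy as np,cv2
def cloud(f):
    K=f["intrinsics"];T=f["cam_to_world"];d=f["depth"]
    v,u=np.mgrid[:400,:640]
    P=np.stack([(u-K[0,2])/K[0,0]*d,(v-K[1,2])/K[1,1]*d,d],-1)@T[:3,:3].T+T[:3,3]
    return P
E
python3 - <<'E'
from h import *
f=dict(np.load("top0.npz"));P=cloud(f);im=f["pixels"];hsv=cv2.cvtColor(im,cv2.COLOR_RGB2HSV)
def box(m,n):
    p=P[m]; r=cv2.minAreaRect(p[:,:2].astype(np.float32)); print(n,len(p),"c",np.round(p.mean(0),1),"z",np.round(np.percentile(p[:,2],[2,50,98]),1),"rect",np.round(r[0],1),np.round(r[1],1),round(r[2],1))
def roi(a,b,c,d):
    m=np.zeros((400,640),bool);m[b:d,a:c]=1;return m
z=P[...,2]
R=roi(335,150,402,242)
print("bench z",np.median(z[R&(z<4)]) if (R&(z<4)).any() else 0)
box(R&(z>4)&(z<13)&(hsv[...,1]<40)&(hsv[...,2]>150),"plate")
box(R&(z>19)&(z<29),"turq");box(R&(hsv[...,1]>150)&(hsv[...,0]<8),"red")
box(R&(hsv[...,0]>100)&(hsv[...,0]<125)&(hsv[...,1]>120)&(z>40),"blue")
S=roi(145,155,260,245)
box(S&(z>195),"bar")
box(roi(178,165,262,245)&(z>2)&(z<14),"standbase")
g=S&(hsv[...,0]>12)&(hsv[...,0]<28)&(hsv[...,1]>140)&(z<150)&(z>20);box(g,"gold")
# silver: plane points
s=roi(222,190,250,222)&(z>25)&(z<150);box(s,"silv")
for n,m in(("gold",g),("silv",s)):
    p=P[m];c=p.mean(0);n_=np.linalg.svd(p-c)[2][2];n_*=np.sign(n_[2]);print(n,"normal",n_,np.degrees(np.arccos(n_[2])),"az downhill",np.degrees(np.arctan2(n_[1],n_[0])))
big=cv2.resize(np.hstack([im[150:250,140:270],im[150:250,335:405]])[...,::-1],None,fx=4,fy=4,interpolation=cv2.INTER_CUBIC);cv2.imwrite("pics/crop.png",big)
E
```

```text
bench z -0.19021834631655565
plate 2408 c [ 526.2 -219.1    8. ] z [ 4.4  7.9 12.3] rect [ 532.7 -218.6] [150.  231.9] 84.9
turq 469 c [ 529.4 -203.3   22.4] z [19.1 21.9 27.8] rect [ 540.1 -224.5] [102.7 148. ] 86.3
red 38 c [ 610.7 -250.5   50.5] z [43.3 51.3 55.8] rect [ 611.9 -249.7] [33.1  8.5] 83.4
blue 13 c [ 541.1 -273.3   51.7] z [44.1 52.  55.1] rect [ 543.3 -273.1] [ 7.6 89.6] 84.1
bar 1050 c [516.  229.3 267.9] z [ 210.2  218.3 1334.8] rect [475.8 117.5] [481.  154.3] 70.0
standbase 2472 c [493.2 225.9   6.8] z [ 2.2  6.7 12.4] rect [506.5 231.6] [244.4 255.1] 1.1
gold 465 c [478.4 299.1  62.8] z [36.2 63.3 88.6] rect [477.9 299.9] [84.8 46.9] 15.2
silv 594 c [500.5 171.4  57. ] z [31.7 56.9 82.3] rect [502.2 171. ] [83.9 56.9] 14.2
gold normal [-0.52226866 -0.11160107  0.84544701] 32.28013909162028 az downhill -167.93814500168594
silv normal [-0.51583523 -0.12930808  0.84687274] 32.12685705541164 az downhill -165.9272495807373
```

View pics/crop.png

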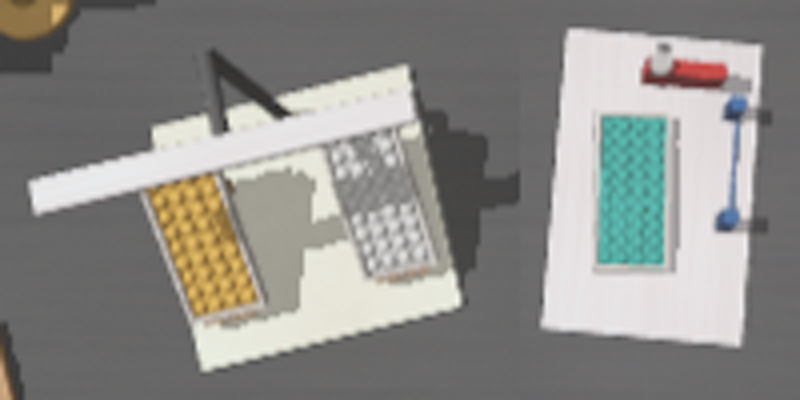

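The crop shows the cases' lower halves clear of the LED bar, so a vertical grip near the low end looks possible. Next I measure the bar and the case outlines.

Run:
```python
from h import *
f=dict(np.load("top0.npz"));P=cloud(f);z=P[...,2];im=f["pixels"];d=f["depth"]>0
def roi(a,b,c,e):
    m=np.zeros((400,640),bool);m[b:e,a:c]=1;return m&d
m=roi(140,160,262,215)&(z>200)&(z<235)
r=cv2.minAreaRect(P[m][:,:2].astype(np.float32));print("bar",np.round(r,1) if 0 else r, np.percentile(z[m],[5,50,95]))
psi=None
for n,ro,c in(("gold",roi(170,190,212,236),[478,299,63]),("silv",roi(215,178,258,226),[500.5,171.4,57])):
    c=np.array(c,float);nrm=np.array([-.52*np.cos(.2356),-.52*np.sin(.2356),.85]);nrm/=np.linalg.norm(nrm)
    for k in range(3):
        mm=ro&(abs((P-c)@nrm)<3)&(z<150);q=P[mm];c=q.mean(0);w=np.linalg.svd(q-c)[2][2];nrm=w*np.sign(w[2])
    lab=cv2.connectedComponents(mm.astype(np.uint8))[1]; cnt=np.bincount(lab[lab>0]);mm=lab==cnt.argmax();q=P[mm]
    psi=np.arctan2(-nrm[1],-nrm[0]);
    # project in-plane
    h=np.array([np.cos(psi),np.sin(psi),0]);u=h-nrm*(h@nrm);u/=np.linalg.norm(u);v=np.cross(nrm,u)
    A=np.c_[(q-c)@u,(q-c)@v].astype(np.float32);rr=cv2.minAreaRect(A)
    print(n,len(q),"c",np.round(c,1),"psi",np.degrees(psi),"tilt",np.degrees(np.arccos(nrm[2])),rr)
    bx=cv2.boxPoints(rr);print(np.round(c+bx[:,:1]*u+bx[:,1:]*v,1).tolist())
# turquoise: lid + rim
mm=roi(345,165,386,228)&(z>19)&(z<28)
lab=cv2.connectedComponents(mm.astype(np.uint8))[1];cnt=np.bincount(lab[lab>0]);mm=lab==cnt.argmax()
print("turq",mm.sum(),cv2.minAreaRect(P[mm][:,:2].astype(np.float32)),np.median(z[mm]))
hs=cv2.cvtColor(im,cv2.COLOR_RGB2HSV);t=roi(345,165,386,228)&(hs[...,0]>75)&(hs[...,0]<95)&(hs[...,1]>90)
print("beads",t.sum(),cv2.minAreaRect(P[t][:,:2].astype(np.float32)))
```

```text
bar ((550.510009765625, 250.06121826171875), (82.57408905029297, 249.46304321289062), 14.359889030456543) [212.21360425 218.18367943 221.83860357]
gold 429 c [475.9 298.6  61.6] psi 12.413648651940743 tilt 32.20593112315821 ((-0.8409194946289062, -0.3564281463623047), (114.01895141601562, 57.50506591796875), 1.5299570560455322)
[[421.7, 314.2, 30.4], [435.4, 258.3, 31.2], [528.9, 282.0, 92.0], [515.3, 337.9, 91.2]]
silv 451 c [508.9 172.9  62.4] psi 10.785913260501578 tilt 32.024398828697194 ((-1.4865798950195312, 0.09956932067871094), (112.61687469482422, 56.280540466308594), 3.2596805095672607)
[[454.9, 188.1, 31.0], [468.0, 133.4, 32.7], [560.5, 157.5, 92.3], [547.3, 212.2, 90.6]]
turq 432 ((527.36669921875, -200.90585327148438), (56.034793853759766, 120.16417694091797), 87.24617767333984) 21.85285532842022
beads 559 ((526.2969360351562, -201.592529296875), (45.96566390991211, 107.65855407714844), 88.92078399658203)
```

send_rows:
  steps:
    - [[0, 0, 0, 0.7, 0.8], [0, 0, 0, 0.7, 0.8], [0, 0, 0, 0.68, 0.8], [0.5, -0.45, 0, 0, 0.8], [0.67, -0.61, 0, 0, 0.8]]
  squeeze: 20

```text
time_s: 0.52
ee_pos: [174.5, -520.2, 213.2]
ee_rot: [-180.0, 0.0, -1.7]
force: [0.2, -0.2, 0.3]
gripper_width: 72.9
gripper_force: 0.0
```

send_rows:
  steps:
    - [[0.67, -0.61, 0, 0, 0.8], [0.67, -0.61, 0, 0, 0.8], [0.67, -0.61, 0, 0, 0.8], [0.67, -0.61, 0, 0, 0.8], [0.67, -0.61, 0, 0, 0.8]]

```text
time_s: 0.93
ee_pos: [313.5, -399.5, 213.6]
ee_rot: [-180.0, 0.0, -1.5]
force: [0.4, -1.0, -0.4]
gripper_width: 73.1
gripper_force: 0.0
```

send_rows:
  steps:
    - [[0.67, -0.61, 0, 0, 0.8], [0.67, -0.61, 0, 0, 0.8], [0.67, -0.61, 0, 0, 0.8], [0.67, -0.61, 0, 0, 0.8], [0.67, -0.61, 0, 0, 0.8]]

```text
time_s: 1.35
ee_pos: [450.6, -280.9, 213.7]
ee_rot: [-180.0, 0.0, -1.5]
force: [0.2, -1.2, 0.4]
gripper_width: 72.9
gripper_force: 0.0
```

```bash
cat >> h.py <<'E'
O=np.array([532.7,-218.6]);FY=-5.1
def fr(xp,yp):
    a=np.radians(FY);return O+np.array([xp*np.cos(a)-yp*np.sin(a),xp*np.sin(a)+yp*np.cos(a)])
def tofr(p):
    a=np.radians(FY);d=np.asarray(p)[:2]-O;return np.array([d[0]*np.cos(a)+d[1]*np.sin(a),-d[0]*np.sin(a)+d[1]*np.cos(a)])
def go(t,yaw):
    "units to go in tool axes AT the target yaw, plus turn units"
    from workcell import env
    s=env.state();d=np.array(t)-s["ee_pos"];a=np.radians(yaw)
    print("t",round(s["time_s"],2),"pos",np.round(s["ee_pos"],1),"rot",np.round(s["ee_rot"],1),"F",np.round(s["force"],1),"w",round(s["gripper_width"],1),"fr",np.round(tofr(s["ee_pos"]),1))
    print("units",np.round([(d[0]*np.cos(a)+d[1]*np.sin(a))/40,(d[0]*np.sin(a)-d[1]*np.cos(a))/40,-d[2]/40,np.radians(s["ee_rot"][2]-yaw)/.12],3))
E
python3 - <<'E'
from h import *
from workcell import env
go([*fr(6,17),10],-1.5)
f=env.grab_frame("wrist");cv2.imwrite("pics/w1.png",f["pixels"][...,::-1])
E
```

```text
t 1.35 pos [ 450.6 -280.9  213.7] rot [-180.     0.    -1.5] F [ 0.2 -1.2  0.4] w 72.9 fr [-76.3 -69.4]
units [ 2.188e+00 -2.026e+00  5.092e+00  4.000e-03]
```

View pics/w1.png

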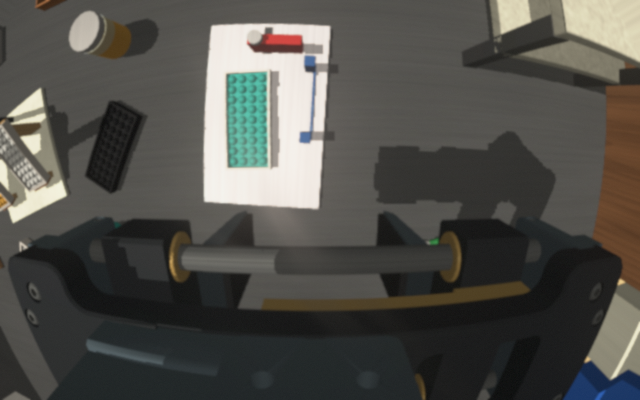

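The wrist view shows turquoise at (248,119) on the plate, with the red stop at (283,42) and the posts at (310,63) and (305,137). The camera sits on the tool's +x side. I move over the case.

send_rows:
  steps:
    - [[0.73, -0.675, 0.5, 0, 0.8], [0.73, -0.675, 0.9, 0, 0.8], [0.73, -0.675, 0.9, 0, 0.8], [0, 0, 0.2, 0, 0.8], [0, 0, 0, 0, 0.8]]

```text
time_s: 1.82
ee_pos: [522.7, -215.5, 128.0]
ee_rot: [-179.9, 0.4, -1.3]
force: [-0.2, -0.1, 0.7]
gripper_width: 72.8
gripper_force: 0.0
```

Run:
```python
from h import *
from workcell import env
go([*fr(6,17),10],-1.5)
s=env.state()
f=env.grab_frame("wrist");T=f["cam_to_world"];print("cam offset",T[:3,3]-s["ee_pos"],"axis",T[:3,2],f["intrinsics"][0])
P=None;K=f["intrinsics"];v,u=np.mgrid[:400,:640];a=np.stack([u-K[0,2],v-K[1,2]],-1)/K[0,0];r=np.hypot(a[...,0],a[...,1])+1e-9
d=f["depth"];t=np.tan(r)/r;P=np.stack([a[...,0]*t*d,a[...,1]*t*d,d],-1)@T[:3,:3].T+T[:3,3]
hs=cv2.cvtColor(f["pixels"],cv2.COLOR_RGB2HSV);z=P[...,2]
for n,m in(("beads",(hs[...,0]>75)&(hs[...,0]<95)&(hs[...,1]>90)&(z>15)&(z<35)),("red",(hs[...,1]>150)&((hs[...,0]<8))&(z>10)&(z<70)),("blue",(hs[...,0]>100)&(hs[...,0]<125)&(hs[...,1]>120)&(z>35)&(z<60)),("plate",(z>5)&(z<11)&(hs[...,1]<40))):
    lab,st=cv2.connectedComponentsWithStats(m.astype(np.uint8))[1:3] if n!="blue" else (m.astype(int),np.array([[0]*5,[0,0,0,0,m.sum()]]))
    k=1+st[1:,4].argmax();q=P[lab==k];r=cv2.minAreaRect(q[:,:2].astype(np.float32));print(n,len(q),r,np.percentile(q[:,2],[5,50,95]),"fr",np.round(tofr(r[0]),1))
    if n in("red","blue"):print(np.round([np.percentile([tofr(p)[i] for p in q],[1,99]) for i in(0,1)],1))
cv2.imwrite("pics/w2.png",f["pixels"][...,::-1])
```

```text
t 1.82 pos [ 522.7 -215.5  128. ] rot [-179.9    0.4   -1.3] F [-0.2 -0.1  0.7] w 72.8 fr [-10.2   2.2]
units [ 0.429 -0.344  2.949  0.026]
cam offset [ 66.96522233  -2.08816976 171.1290808 ] axis [-0.24371576  0.00643831 -0.96982533] [309.70691629   0.         314.74902446]
beads 5714 ((526.5491943359375, -203.00193786621094), (48.04801940917969, 109.91754913330078), 88.35616302490234) [17.99955544 20.49797548 23.86736465] fr [-7.5 15. ]
red 590 ((611.8381958007812, -251.54954528808594), (37.129249572753906, 10.5164213180542), 85.10791015625) [51.62400391 52.83966049 54.01712007] fr [ 81.8 -25.8]
[[ 76.6  86.8]
 [-43.9  -8. ]]
blue 116 ((586.6210327148438, -278.2343444824219), (8.143813133239746, 9.458820343017578), 0.33161649107933044) [51.7508698  52.80543813 53.81983602] fr [ 59.  -54.6]
[[ 54.7  63.1]
 [-59.3 -50.2]]
plate 17924 ((555.3465576171875, -222.4808349609375), (151.29908752441406, 185.10824584960938), 85.11264038085938) [ 7.64345558  8.84188066 10.03640025] fr [22.9 -1.9]
```

View pics/w2.png

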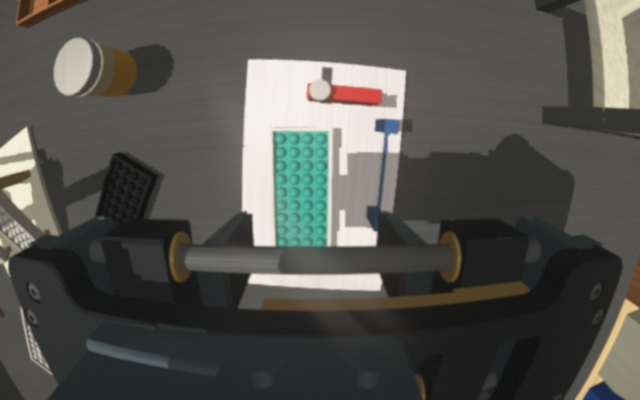

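```bash
sed -i 's/^O=.*/O=np.array([525.3,-240.0]);FY=-5.0/' h.py
```

send_rows:
  steps:
    - [[0.09, -0.315, 0.6, 0.04, 0.9], [0, 0, 0.9, 0, 0.9], [0, 0, 0.9, 0, 0.9], [0, 0, 0.5, 0, 0.9], [0, 0, 0, 0, 0.9]]

```text
time_s: 2.28
ee_pos: [524.8, -204.9, 12.6]
ee_rot: [-179.9, 0.4, -1.8]
force: [0.0, 0.2, 0.3]
gripper_width: 82.1
gripper_force: 0.0
```

```bash
python3 -c "
from h import *
go([526.5,-203,11],-1.6)"
```

```text
t 2.28 pos [ 524.8 -204.9   12.6] rot [-179.9    0.4   -1.8] F [0.  0.2 0.3] w 82.1 fr [-3.5 34.9]
units [ 0.041 -0.049  0.04  -0.035]
```

send_rows:
  steps:
    - [[0.03, -0.04, 0.02, 0, 0.3], [0, 0, 0, 0, 0.3], [0, 0, 0, 0, 0.3], [0, 0, 0, 0, 0.3], [0, 0, 0, 0, 0.3]]
  squeeze: 10

```text
time_s: 2.7
ee_pos: [530.4, -203.6, 16.4]
ee_rot: [179.9, -0.2, -1.8]
force: [-0.7, 0.7, 5.3]
gripper_width: 56.2
gripper_force: 10.0
```

send_rows:
  steps:
    - [[0, 0, 0, 0.25, 0.3], [0, 0, 0, 0.25, 0.3], [0.2, 0, 0, 0, 0.3], [0.15, 0, 0, 0, 0.3], [0, 0, 0, 0, 0.3]]

```text
time_s: 3.12
ee_pos: [543.1, -204.5, 16.1]
ee_rot: [180.0, 0.0, -5.2]
force: [-1.6, 0.0, 7.3]
gripper_width: 55.8
gripper_force: 10.0
```

```bash
python3 -c "
from h import *
go([*fr(22,0),11],-5)"
```

```text
t 3.12 pos [ 543.1 -204.5   16.1] rot [180.    0.   -5.2] F [-1.6  0.   7.3] w 55.8 fr [14.6 36.9]
units [ 0.184  0.923  0.127 -0.024]
```

send_rows:
  steps:
    - [[0, 0, -0.05, 0, 0.3], [0, 0, 0, 0, 0.3]]

```text
time_s: 3.28
ee_pos: [543.5, -204.5, 17.1]
ee_rot: [180.0, -0.1, -5.2]
force: [1.1, -0.5, -2.0]
gripper_width: 55.9
gripper_force: 10.0
```

send_rows:
  steps:
    - [[0, 0, -0.05, 0, 0.3], [0, 0, 0, 0, 0.3]]

```text
time_s: 3.45
ee_pos: [543.3, -204.4, 18.7]
ee_rot: [180.0, -0.0, -5.2]
force: [0.3, 0.6, -1.8]
gripper_width: 55.8
gripper_force: 10.0
```

```bash
python3 -c "
from h import *
go([*fr(22,0),11],-5)"
```

```text
t 3.45 pos [ 543.3 -204.4   18.7] rot [180.   -0.   -5.2] F [ 0.3  0.6 -1.8] w 55.8 fr [14.8 37. ]
units [ 0.179  0.925  0.192 -0.027]
```

send_rows:
  steps:
    - [[0.1, 0, 0, 0, 0.3], [0.1, 0, 0, 0, 0.3], [0, 0, 0, 0, 0.3]]

```text
time_s: 3.7
ee_pos: [552.5, -205.4, 18.5]
ee_rot: [180.0, -0.1, -5.2]
force: [0.1, 0.3, -2.1]
gripper_width: 55.7
gripper_force: 10.0
```

send_rows:
  steps:
    - [[0.025, 0, 0, 0, 0.3], [0, 0, 0, 0, 0.3]]

```text
time_s: 3.87
ee_pos: [552.4, -205.2, 18.3]
ee_rot: [180.0, 0.0, -5.2]
force: [-0.1, -0.5, -2.7]
gripper_width: 55.8
gripper_force: 10.0
```

send_rows:
  steps:
    - [[0.025, 0, 0, 0, 0.3], [0, 0, 0, 0, 0.3]]

```text
time_s: 4.03
ee_pos: [553.3, -205.3, 18.4]
ee_rot: [180.0, -0.0, -5.2]
force: [-0.2, 0.2, -1.6]
gripper_width: 56.2
gripper_force: 10.0
```

send_rows:
  steps:
    - [[0.025, 0, 0, 0, 0.3], [0, 0, 0, 0, 0.3]]

```text
time_s: 4.2
ee_pos: [554.4, -205.4, 18.5]
ee_rot: [180.0, -0.0, -5.2]
force: [-0.1, -0.4, -1.4]
gripper_width: 55.7
gripper_force: 10.0
```

send_rows:
  steps:
    - [[0, 0.25, 0, 0, 0.3], [0, 0.3, 0, 0, 0.3], [0, 0.2, 0, 0, 0.3], [0, 0, 0, 0, 0.3]]

```text
time_s: 4.53
ee_pos: [551.5, -237.7, 18.6]
ee_rot: [179.9, -0.1, -5.3]
force: [0.1, -0.4, -1.5]
gripper_width: 55.6
gripper_force: 10.0
```

send_rows:
  steps:
    - [[0, 0.04, 0, 0, 0.3], [0, 0, 0, 0, 0.3]]

```text
time_s: 4.7
ee_pos: [551.1, -237.3, 18.4]
ee_rot: [-180.0, 0.0, -5.2]
force: [0.1, -0.3, -2.0]
gripper_width: 55.9
gripper_force: 10.0
```

send_rows:
  steps:
    - [[0, 0.04, 0, 0, 0.3], [0, 0, 0, 0, 0.3]]

```text
time_s: 4.87
ee_pos: [551.1, -238.4, 18.5]
ee_rot: [180.0, 0.0, -5.2]
force: [0.4, -0.7, -2.0]
gripper_width: 55.9
gripper_force: 10.0
```

send_rows:
  steps:
    - [[0, 0.04, 0, 0, 0.3], [0, 0, 0, 0, 0.3]]

```text
time_s: 5.03
ee_pos: [551.1, -240.1, 18.5]
ee_rot: [180.0, -0.0, -5.2]
force: [0.2, 0.0, -2.3]
gripper_width: 55.6
gripper_force: 10.0
```

Run:
```python
from h import *
from workcell import env
go([*fr(22,0),16],-5)
f=env.grab_frame("wrist");cv2.imwrite("pics/w3.png",cv2.resize(f["pixels"][40:280,180:480,::-1],None,fx=2.4,fy=2.4))
```

```text
t 5.03 pos [ 551.1 -240.1   18.5] rot [180.   -0.   -5.2] F [ 0.2  0.  -2.3] w 55.6 fr [25.7  2.2]
units [-0.093  0.055  0.064 -0.025]
```

View pics/w3.png

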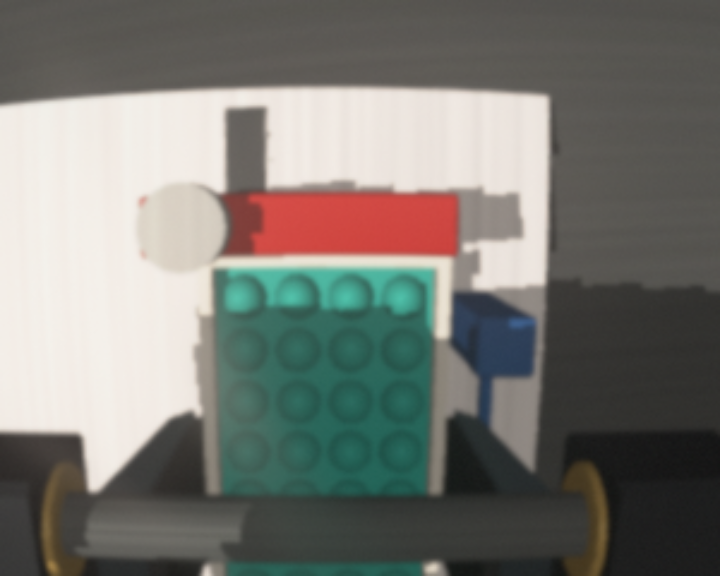

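The view shows the case's far end just short of the red stop (edge at row 258) and its right side close to the blue post at (455,320). I continue in fine steps.

send_rows:
  steps:
    - [[0, 0.03, 0, 0, 0.3], [0, 0, 0, 0, 0.3]]

```text
time_s: 5.25
ee_pos: [550.9, -241.2, 18.5]
ee_rot: [-180.0, 0.0, -5.2]
force: [0.2, -0.0, -2.2]
gripper_width: 55.2
gripper_force: 10.0
```

send_rows:
  steps:
    - [[0, 0.03, 0, 0, 0.3], [0, 0, 0, 0, 0.3]]

```text
time_s: 5.42
ee_pos: [550.9, -241.3, 18.5]
ee_rot: [-179.9, 0.0, -5.2]
force: [0.6, 4.8, -0.8]
gripper_width: 55.7
gripper_force: 10.0
```

send_rows:
  steps:
    - [[0, 0.03, 0, 0, 0.3], [0, 0, 0, 0, 0.3]]

```text
time_s: 5.58
ee_pos: [550.7, -241.3, 18.5]
ee_rot: [-179.8, 0.0, -5.2]
force: [1.1, 8.2, 0.3]
gripper_width: 56.1
gripper_force: 10.0
```

send_rows:
  steps:
    - [[0.025, 0, 0, 0, 0.3], [0, 0, 0, 0, 0.3]]

```text
time_s: 5.75
ee_pos: [550.8, -241.3, 18.4]
ee_rot: [-179.8, 0.2, -5.2]
force: [-0.7, 8.0, 1.4]
gripper_width: 56.1
gripper_force: 10.0
```

send_rows:
  steps:
    - [[0.025, 0, 0, 0, 0.3], [0, 0, 0, 0, 0.3]]

```text
time_s: 5.92
ee_pos: [551.1, -241.3, 18.1]
ee_rot: [-179.8, 0.3, -5.2]
force: [-1.3, 7.2, 1.5]
gripper_width: 55.9
gripper_force: 10.0
```

send_rows:
  steps:
    - [[0, -0.045, 0, 0, 0.3], [0.02, 0, 0, 0, 0.3], [0, 0, 0, 0, 0.3]]

```text
time_s: 6.17
ee_pos: [551.9, -241.3, 18.1]
ee_rot: [-179.9, 0.2, -5.2]
force: [-3.9, 4.4, -0.6]
gripper_width: 56.1
gripper_force: 10.0
```

send_rows:
  steps:
    - [[0.025, 0, 0, 0, 0.3], [0, 0, 0, 0, 0.3]]

```text
time_s: 6.33
ee_pos: [552.0, -241.3, 17.9]
ee_rot: [-179.9, 0.4, -5.2]
force: [-6.8, 3.3, 0.2]
gripper_width: 56.2
gripper_force: 10.0
```

send_rows:
  steps:
    - [[0.025, 0, 0, 0, 0.3], [0, 0, 0, 0, 0.3]]

```text
time_s: 6.5
ee_pos: [552.1, -241.4, 17.7]
ee_rot: [-179.9, 0.5, -5.2]
force: [-8.4, 2.0, 1.2]
gripper_width: 56.1
gripper_force: 10.0
```

send_rows:
  steps:
    - [[-0.03, 0, 0, 0, 0.3], [0, 0.01, 0.025, 0, 0.3], [0, 0, 0.02, 0, 0.3], [0, 0, 0, 0, 0.3]]

```text
time_s: 6.83
ee_pos: [552.1, -241.4, 16.9]
ee_rot: [-179.9, 0.3, -5.2]
force: [-5.7, 5.2, 5.5]
gripper_width: 56.0
gripper_force: 10.0
```

send_rows:
  steps:
    - [[0, 0, 0.02, 0, 0.3], [0, 0, 0, 0, 0.3]]

```text
time_s: 7.0
ee_pos: [552.2, -241.4, 16.6]
ee_rot: [-179.9, 0.3, -5.2]
force: [-7.0, 5.1, 8.7]
gripper_width: 56.1
gripper_force: 10.0
```

send_rows:
  steps:
    - [[0, 0, 0, 0, 0.68], [0, 0, 0, 0, 0.68], [0, 0, -0.2, 0, 0.68], [0, 0, -0.8, 0, 0.7], [0, 0, -1, 0, 0.75]]

```text
time_s: 7.42
ee_pos: [553.1, -242.2, 94.6]
ee_rot: [-179.9, 0.3, -5.2]
force: [1.2, -0.3, -0.3]
gripper_width: 67.3
gripper_force: 0.0
```

send_rows:
  steps:
    - [[0, 0, -1, -0.5, 0.9], [0, 0, -1, -1, 0.9], [0, 0, -0.5, -1, 0.9], [0, 0, 0, -1, 0.9], [0, 0, 0, -1, 0.9]]

```text
time_s: 7.83
ee_pos: [556.1, -243.6, 199.3]
ee_rot: [179.7, -0.3, 26.1]
force: [-0.6, -0.0, -1.1]
gripper_width: 82.1
gripper_force: 0.0
```

Run:
```python
from h import *
from workcell import env
go([446,290.7,200],194.3)
print(env.state()["qpos"])
f=env.grab_frame("top");P=cloud(f);z=P[...,2]
m=np.zeros((400,640),bool);m[150:240,340:400]=1
hs=cv2.cvtColor(f["pixels"],cv2.COLOR_RGB2HSV);t=m&(hs[...,0]>75)&(hs[...,0]<95)&(hs[...,1]>90)
r=cv2.minAreaRect(P[t][:,:2].astype(np.float32));print("beads",t.sum(),r,tofr(r[0]))
```

```text
t 7.83 pos [ 556.1 -243.6  199.3] rot [179.7  -0.3  26.1] F [-0.6 -0.  -1.1] w 82.1 fr [30.9 -0.9]
units [-6.3300e-01  1.3623e+01 -1.7000e-02 -2.4467e+01]
[-2.47310701e+01  2.15033951e+01  8.69525410e+01 -1.84364018e-02
  7.11261055e+01  3.92009195e+01]
beads 10 ((538.4564208984375, -242.72909545898438), (16.572284698486328, 70.61812591552734), 56.627445220947266) [13.34421309 -1.57205279]
```

send_rows:
  steps:
    - [[0, 0, 0, -1, 0.95], [0, 0, 0, -1, 0.95], [0, 0, 0, -1, 0.95], [0, 0, 0, -1, 0.95], [0, 0, 0, -1, 0.95]]

```text
time_s: 8.3
ee_pos: [554.8, -242.9, 196.2]
ee_rot: [179.9, 0.0, 60.3]
force: [0.3, -0.1, -1.0]
gripper_width: 87.0
gripper_force: 0.0
```

send_rows:
  steps:
    - [[0, 0, 0, -1, 0.95], [0, 0, 0, -1, 0.95], [0, 0, 0, -1, 0.95], [0, 0, 0, -1, 0.95], [0, 0, 0, -1, 0.95]]

```text
time_s: 8.72
ee_pos: [554.8, -242.9, 196.2]
ee_rot: [180.0, 0.0, 94.7]
force: [0.2, 0.2, -0.4]
gripper_width: 86.5
gripper_force: 0.0
```

send_rows:
  steps:
    - [[0, 0, 0, -1, 0.95], [0, 0, 0, -1, 0.95], [0, 0, 0, -1, 0.95], [0, 0, 0, -1, 0.95], [0, 0, 0, -1, 0.95]]

```text
time_s: 9.13
ee_pos: [554.8, -242.9, 196.2]
ee_rot: [180.0, 0.1, 129.1]
force: [0.4, -0.7, 0.3]
gripper_width: 86.4
gripper_force: 0.0
```

send_rows:
  steps:
    - [[0, 0, 0, -1, 0.95], [0, 0, 0, -1, 0.95], [0, 0, 0, -1, 0.95], [0, 0, 0, -1, 0.95], [0, 0, 0, -1, 0.95]]

```text
time_s: 9.55
ee_pos: [554.8, -242.9, 196.2]
ee_rot: [-180.0, 0.1, 163.4]
force: [-0.4, 0.7, 0.3]
gripper_width: 86.8
gripper_force: 0.0
```

send_rows:
  steps:
    - [[0, 0, 0, -1, 0.95], [0, 0, 0, -1, 0.95], [0, 0, 0, -1, 0.95], [0, 0, 0, -1, 0.95], [0, 0, 0, -0.3, 0.95]]

```text
time_s: 9.97
ee_pos: [554.8, -243.0, 196.2]
ee_rot: [-179.9, 0.0, -167.1]
force: [-0.3, 0.2, 0.7]
gripper_width: 86.7
gripper_force: 0.0
```

Run:
```python
from h import *
go([420,284,200],194.3)
```

```text
t 9.97 pos [ 554.8 -243.   196.2] rot [-179.9    0.  -167.1] F [-0.3  0.2  0.7] w 86.7 fr [29.6 -0.4]
units [ 1.1000e-02  1.3598e+01 -9.4000e-02 -5.2560e+01]
```

send_rows:
  steps:
    - [[0, 0, 0, -0.2, 0.95], [0, 0.7, 0, 0, 0.95], [0, 0.92, 0, 0, 0.95], [0, 0.92, 0, 0, 0.95], [0, 0.92, 0, 0, 0.95]]

```text
time_s: 10.38
ee_pos: [520.2, -107.4, 196.0]
ee_rot: [-180.0, 0.0, -166.0]
force: [0.7, 0.6, -0.1]
gripper_width: 86.7
gripper_force: 0.0
```

send_rows:
  steps:
    - [[0, 0.92, 0, 0, 0.95], [0, 0.92, 0, 0, 0.95], [0, 0.92, 0, 0, 0.95], [0, 0.92, 0, 0, 0.95], [0, 0.92, 0, 0, 0.95]]

```text
time_s: 10.8
ee_pos: [475.0, 71.5, 196.4]
ee_rot: [-180.0, 0.1, -165.9]
force: [0.2, 0.3, -0.2]
gripper_width: 86.6
gripper_force: 0.0
```

send_rows:
  steps:
    - [[0, 0.92, 0, 0, 0.95], [0, 0.92, 0, 0, 0.95], [0, 0.92, 0, 0, 0.95], [0, 0.7, 0, 0, 0.95], [0, 0.2, 0, 0, 0.95]]

```text
time_s: 11.22
ee_pos: [438.8, 215.4, 196.3]
ee_rot: [179.9, 0.1, -165.7]
force: [1.1, 0.5, 0.3]
gripper_width: 86.5
gripper_force: 0.0
```

send_rows:
  steps:
    - [[0, 0.0, 0, 0, 0.95]]

```text
time_s: 11.3
ee_pos: [439.3, 213.5, 196.1]
ee_rot: [180.0, 0.0, -165.7]
force: [-0.1, 0.3, 0.8]
gripper_width: 86.6
gripper_force: 0.0
```

```bash
cat >> h.py <<'E'
def wcloud(f):
    K=f["intrinsics"];T=f["cam_to_world"];v,u=np.mgrid[:400,:640];a=np.stack([u-K[0,2],v-K[1,2]],-1)/K[0,0];r=np.hypot(a[...,0],a[...,1])+1e-9
    d=f["depth"];t=np.tan(r)/r
    return np.stack([a[...,0]*t*d,a[...,1]*t*d,d],-1)@T[:3,:3].T+T[:3,3]
def rc(P,m):
    lab,st=cv2.connectedComponentsWithStats(m.astype(np.uint8))[1:3];q=P[lab==1+st[1:,4].argmax()]
    return len(q),cv2.minAreaRect(q[:,:2].astype(np.float32)),np.round(np.percentile(q[:,2],[2,50,98]),1)
E
python3 - <<'E'
from h import *
from workcell import env
go([446,290.7,16],194.3)
f=env.grab_frame("wrist");P=wcloud(f);hs=cv2.cvtColor(f["pixels"],cv2.COLOR_RGB2HSV);z=P[...,2]
cv2.imwrite("pics/w4.png",f["pixels"][...,::-1])
print("gold",rc(P,(hs[...,0]>12)&(hs[...,0]<28)&(hs[...,1]>140)&(z>20)&(z<110)))
E
```

```text
t 11.3 pos [439.3 213.5 196.1] rot [ 180.     0.  -165.7] F [-0.1  0.3  0.8] w 86.6 fr [-125.2  444.3]
units [ -0.64    1.828   4.502 -52.358]
gold (1378, ((456.6798095703125, 293.06884765625), (44.468116760253906, 46.70623016357422), 14.308542251586914), array([36.1, 48.9, 63.2]))
```

View pics/w4.png

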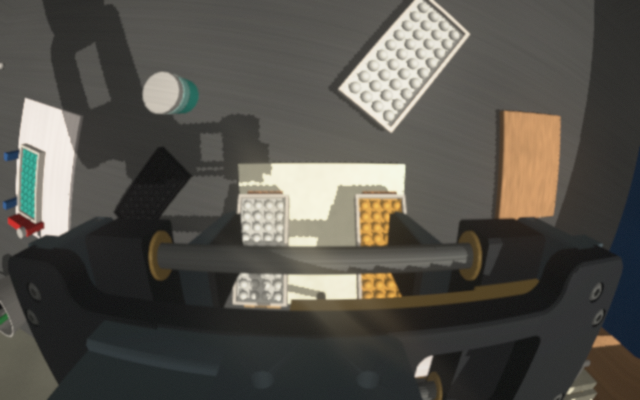

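The view shows gold at (380,240) on the right ramp with silver at (262,250) beside it, and both low ends (row 195) are clear of the bar. The gold centre line agrees with the top-view estimate.

send_rows:
  steps:
    - [[0, 0.8, 0, 0, 1], [0, 0.7, 0, 0, 1], [-0.3, 0.32, 0, 0, 1], [-0.34, 0, 0, 0, 1], [0, 0, 0, 0, 1]]

```text
time_s: 11.77
ee_pos: [449.0, 288.4, 195.8]
ee_rot: [-180.0, 0.1, -165.9]
force: [0.1, 0.0, 0.1]
gripper_width: 91.1
gripper_force: 0.0
```

send_rows:
  steps:
    - [[0, 0, 0.5, 0, 1], [0, 0, 0.8, 0, 1], [0, 0, 0.8, 0, 1], [0, 0, 0, 0, 1]]

```text
time_s: 12.1
ee_pos: [442.8, 284.6, 106.7]
ee_rot: [-179.8, -0.7, -166.0]
force: [-1.3, -1.1, -0.9]
gripper_width: 91.2
gripper_force: 0.0
```

Run:
```python
from h import *
from workcell import env
go([446,290.7,17],194.3)
f=env.grab_frame("wrist");cv2.imwrite("pics/w5.png",f["pixels"][...,::-1])
P=wcloud(f);hs=cv2.cvtColor(f["pixels"],cv2.COLOR_RGB2HSV);z=P[...,2]
print("gold",rc(P,(hs[...,0]>12)&(hs[...,0]<28)&(hs[...,1]>140)&(z>20)&(z<110)))
```

```text
t 12.1 pos [442.8 284.6 106.7] rot [-179.8   -0.7 -166. ] F [-1.3 -1.1 -0.9] w 91.2 fr [-127.9  515.4]
units [ -0.115   0.129   2.242 -52.397]
gold (2360, ((450.7995300292969, 290.93939208984375), (31.88575553894043, 48.00700759887695), 13.222755432128906), array([35.5, 47.3, 56.6]))
```

View pics/w5.png

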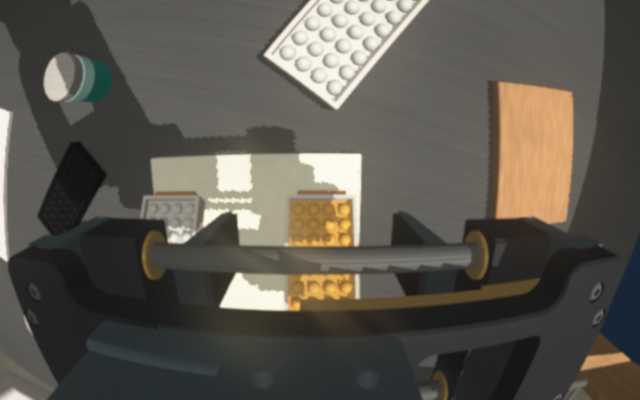

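The view shows gold (centred at about column 322) between the open fingers, clear on both sides.

send_rows:
  steps:
    - [[0, 0, 0, 0, 1], [0, 0, 0.4, 0, 1], [0, 0, 0.4, 0, 1], [0, 0, 0, 0, 1]]

```text
time_s: 12.48
ee_pos: [446.3, 288.1, 79.9]
ee_rot: [-180.0, -0.0, -165.8]
force: [0.1, 0.4, -0.3]
gripper_width: 90.9
gripper_force: 0.0
```

Run:
```python
from h import *
go([446,290,17],194.3)
```

```text
t 12.48 pos [446.3 288.1  79.9] rot [-180.    -0.  -165.8] F [ 0.1  0.4 -0.3] w 90.9 fr [-124.7  519.2]
units [-4.0000e-03  4.8000e-02  1.5740e+00 -5.2381e+01]
```

send_rows:
  steps:
    - [[0, 0.05, 0.4, 0, 1], [0, 0, 0.4, 0, 1], [0, 0, 0.4, 0, 1], [0, 0, 0.3, 0, 1], [0, 0, 0, 0, 1]]

```text
time_s: 12.9
ee_pos: [446.0, 290.4, 20.0]
ee_rot: [-180.0, -0.0, -165.8]
force: [0.8, -0.1, -0.2]
gripper_width: 91.3
gripper_force: 0.0
```

send_rows:
  steps:
    - [[0, 0, 0, 0, 1], [0, 0, 0, 0, 1]]

```text
time_s: 13.07
ee_pos: [447.3, 291.4, 21.8]
ee_rot: [179.9, 0.2, -165.8]
force: [-0.3, 0.5, -0.9]
gripper_width: 91.2
gripper_force: 0.0
```

send_rows:
  steps:
    - [[0, 0, 0.1, 0, 0.3], [0, 0, 0, 0, 0.3], [0, 0, 0, 0, 0.3], [0, 0, 0, 0, 0.3], [0, 0, 0, 0, 0.3]]
  squeeze: 35

```text
time_s: 13.48
ee_pos: [446.0, 290.8, 16.1]
ee_rot: [180.0, 0.0, -165.8]
force: [-0.7, 0.5, -0.7]
gripper_width: 60.8
gripper_force: 0.0
```

send_rows:
  steps:
    - [[0, 0, -0.1, 0, 0.3], [0, 0, -0.15, 0, 0.3], [0, 0, -0.15, 0, 0.3], [0, 0, -0.15, 0, 0.3], [0, 0, 0, 0, 0.3]]

```text
time_s: 13.9
ee_pos: [446.7, 291.2, 39.3]
ee_rot: [180.0, 0.1, -165.8]
force: [0.1, 0.1, -1.7]
gripper_width: 55.6
gripper_force: 35.0
```

```bash
cat > look.py <<'E'
from h import *
from workcell import env
import sys
f=env.grab_frame("wrist");cv2.imwrite(f"pics/{sys.argv[1]}.png",f["pixels"][...,::-1])
P=wcloud(f);z=P[...,2];s=env.state();d=P-s["ee_pos"];a=np.radians(s["ee_rot"][2])
X=d[...,0]*np.cos(a)+d[...,1]*np.sin(a);Y=d[...,0]*np.sin(a)-d[...,1]*np.cos(a)
m=(abs(Y)<22)&(X>-5)&(X<70)&(d[...,2]>-15)&(d[...,2]<70)&(f["depth"]>0)
print("tilt of lid, deg (positive: higher away from camera), n, Xmax, Z of ends rel. TCP")
q=np.c_[X[m],d[...,2][m]]
for lo in range(-5,70,5):
    k=(q[:,0]>=lo)&(q[:,0]<lo+5)
    if k.sum()>3:print(lo+2.5,k.sum(),np.round(np.percentile(q[k,1],[20,50,80]),1))
print(s["force"].round(1),s["torque"].round(3),s["ee_pos"].round(1))
E
python3 look.py w6
```

```text
tilt of lid, deg (positive: higher away from camera), n, Xmax, Z of ends rel. TCP
2.5 34 [20.4 21.  21.5]
7.5 1551 [-12.7  19.1  23.9]
12.5 798 [-7.3 17.7 21.6]
17.5 895 [-8.  -6.6 21. ]
[ 0.4 -0.5 -2.6] [ 0.116 -0.054  0.052] [446.4 291.   38.8]
```

send_rows:
  steps:
    - [[0.2, 0, -0.3, 0, 0.3], [0.5, 0, -0.3, 0, 0.3], [0.7, 0, -0.3, 0, 0.3], [0.7, 0, -0.5, 0, 0.3], [0.7, -0.2, -0.6, 0, 0.3]]

```text
time_s: 14.37
ee_pos: [337.2, 255.1, 117.4]
ee_rot: [-180.0, -0.2, -165.8]
force: [-0.4, 0.2, -1.2]
gripper_width: 55.7
gripper_force: 35.0
```

```bash
python3 look.py w7
python3 - <<'E'
from h import *
go([350,-120,130],175)
E
```

```text
tilt of lid, deg (positive: higher away from camera), n, Xmax, Z of ends rel. TCP
2.5 793 [15.6 18.9 20.6]
7.5 654 [13.1 14.  16.5]
12.5 479 [16.7 17.3 18. ]
[-5.6 -3.2  0.7] [-0.149  0.326 -0.017] [333.5 252.5 121.2]
t 14.42 pos [333.5 252.5 121.2] rot [-179.9   -0.2 -165.8] F [-5.6 -3.2  0.7] w 55.6 fr [-234.   473.9]
units [ -1.222  -9.241  -0.22  -49.561]
```

View pics/w7.png

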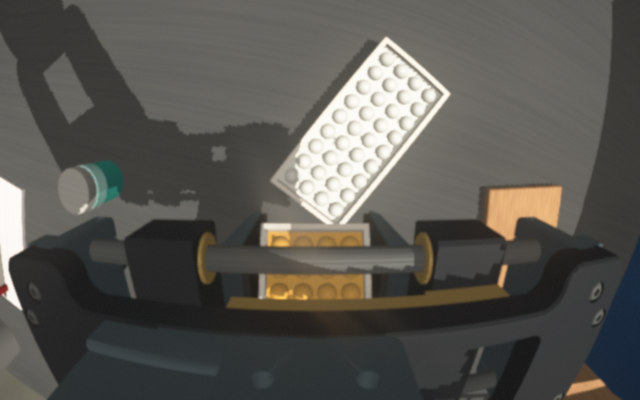

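The view shows gold held by its low end between the fingers (rim at (315,228)). I carry it to the free bench spot at about (350,-80).

send_rows:
  steps:
    - [[0, 0, 0, 0.9, 0.3], [0, 0, 0, 0.95, 0.3], [0, 0, 0, 0.94, 0.3], [-0.1, -0.6, 0, 0, 0.3], [-0.1, -0.8, 0, 0, 0.3]]

```text
time_s: 14.83
ee_pos: [343.2, 199.9, 118.0]
ee_rot: [179.9, 0.1, 175.2]
force: [0.4, -0.4, -2.9]
gripper_width: 55.8
gripper_force: 35.0
```

send_rows:
  steps:
    - [[-0.12, -0.85, 0, 0, 0.3], [-0.12, -0.85, 0, 0, 0.3], [-0.12, -0.85, 0, 0, 0.3], [-0.12, -0.85, 0, 0, 0.3], [-0.12, -0.85, 0, 0, 0.3]]

```text
time_s: 15.25
ee_pos: [351.2, 26.0, 117.9]
ee_rot: [-180.0, 0.0, 175.0]
force: [0.8, -0.6, -1.9]
gripper_width: 55.6
gripper_force: 35.0
```

send_rows:
  steps:
    - [[-0.12, -0.85, 0, 0, 0.3], [-0.12, -0.85, 0, 0, 0.3], [-0.12, -0.6, 0, 0, 0.3], [0, -0.2, 0, 0, 0.3], [0, 0, 0, 0, 0.3]]

```text
time_s: 15.67
ee_pos: [357.1, -74.6, 117.8]
ee_rot: [-180.0, -0.0, 174.8]
force: [-0.2, 0.1, -2.2]
gripper_width: 55.2
gripper_force: 35.0
```

```bash
python3 look.py w8
python3 - <<'E'
from h import *
go([350,-80,30],175)
from workcell import env
f=env.grab_frame("scene");cv2.imwrite("pics/s8.png",cv2.resize(f["pixels"][90:270,200:440,::-1],None,fx=3,fy=3))
E
```

```text
tilt of lid, deg (positive: higher away from camera), n, Xmax, Z of ends rel. TCP
2.5 50 [20.1 20.7 21.5]
7.5 1078 [18.1 21.6 24.1]
12.5 550 [17.4 20.2 21.7]
17.5 251 [20.3 20.9 21.4]
[-0.1 -0.8 -2.2] [ 0.076 -0.055 -0.048] [356.8 -73.4 117.7]
t 15.72 pos [356.8 -73.4 117.7] rot [180.   -0.  174.9] F [-0.1 -0.8 -2.2] w 55.9 fr [-182.4  151.3]
units [ 0.155 -0.179  2.193 -0.018]
```

View pics/s8.png

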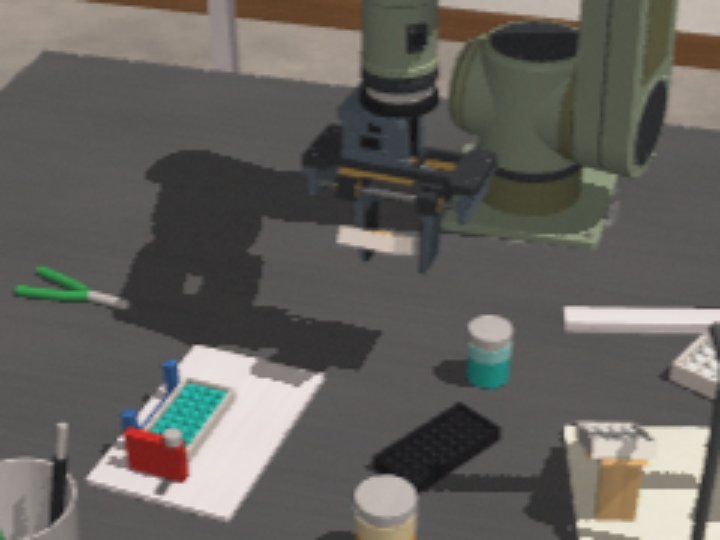

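The view shows gold still tilted in the grip, turquoise flush in the frame, and the bench clear below. I lower until something touches.

send_rows:
  steps:
    - [[0, -0.1, 0.5, 0, 0.3], [0, 0, 0.7, 0, 0.3], [0, 0, 0.7, 0, 0.3], [0, 0, 0.6, 0, 0.3], [0, 0, 0, 0, 0.3]]

```text
time_s: 16.18
ee_pos: [353.4, -75.1, 14.9]
ee_rot: [179.9, -0.5, 175.1]
force: [-1.3, 0.2, -3.0]
gripper_width: 55.8
gripper_force: 35.0
```

send_rows:
  steps:
    - [[0, 0, 0, 0, 0.3], [0, 0, 0.1, 0, 0.3], [0, 0, 0.05, 0, 0.3], [0, 0, 0, 0, 0.3]]

```text
time_s: 16.52
ee_pos: [357.6, -77.2, 12.6]
ee_rot: [-180.0, 0.1, 175.0]
force: [-0.6, 0.3, -2.1]
gripper_width: 55.9
gripper_force: 35.0
```

send_rows:
  steps:
    - [[0, 0, 0.1, 0, 0.3], [0, 0, 0, 0, 0.3]]

```text
time_s: 16.68
ee_pos: [357.0, -77.3, 8.0]
ee_rot: [-180.0, 0.0, 175.0]
force: [-0.9, -0.2, -2.0]
gripper_width: 55.5
gripper_force: 35.0
```

send_rows:
  steps:
    - [[0, 0, 0.08, 0, 0.3], [0, 0, 0, 0, 0.3]]

```text
time_s: 16.85
ee_pos: [356.7, -77.3, 4.5]
ee_rot: [-180.0, -0.0, 175.0]
force: [-0.7, -0.5, -2.1]
gripper_width: 55.7
gripper_force: 35.0
```

send_rows:
  steps:
    - [[0, 0, 0.05, 0, 0.3], [0, 0, 0, 0, 0.3]]

```text
time_s: 17.02
ee_pos: [356.7, -77.3, 2.5]
ee_rot: [-180.0, -0.0, 175.0]
force: [0.4, -0.4, -1.7]
gripper_width: 55.7
gripper_force: 35.0
```

send_rows:
  steps:
    - [[0, 0, 0, 0, 0.3], [0, 0, 0, 0, 0.3]]
  squeeze: 12

```text
time_s: 17.18
ee_pos: [356.9, -77.3, 2.7]
ee_rot: [-180.0, -0.0, 175.0]
force: [-0.2, -0.3, -2.4]
gripper_width: 55.9
gripper_force: 12.0
```

send_rows:
  steps:
    - [[0, 0, 0, 0, 0.3], [0, 0, 0, 0, 0.3], [0, 0, 0, 0, 0.3]]
  squeeze: 6

```text
time_s: 17.43
ee_pos: [356.9, -77.3, 2.7]
ee_rot: [-180.0, 0.0, 175.0]
force: [-0.3, 0.3, -2.4]
gripper_width: 56.3
gripper_force: 6.0
```

```bash
cat > sc.py <<'E'
from h import *
from workcell import env
import sys
# scene+top cloud: profile of a held/laid case along tool -x
s=env.state();a=np.radians(s["ee_rot"][2])
for n in("scene","top"):
    f=env.grab_frame(n);P=cloud(f);d=P-s["ee_pos"]
    X=d[...,0]*np.cos(a)+d[...,1]*np.sin(a);Y=d[...,0]*np.sin(a)-d[...,1]*np.cos(a);z=P[...,2]
    m=(abs(Y)<24)&(X<15)&(X>-130)&(z>4)&(z<80)&(f["depth"]>0)
    for lo in range(-130,15,10):
        k=m&(X>=lo)&(X<lo+10)
        if k.sum()>4:print(n,lo+5,k.sum(),np.round(np.percentile(z[k],[10,50,90]),1))
print(s["force"].round(1),s["ee_pos"].round(1),s["gripper_width"].round(1))
E
python3 sc.py
```

```text
scene -105 13 [58.7 61.9 68.3]
scene -95 70 [57.8 66.1 71.5]
scene -85 8 [65.1 68.  70.2]
scene -75 9 [60.6 62.  64.9]
scene -65 16 [52.7 56.6 58.8]
scene -55 13 [49.7 51.6 54.7]
scene -45 13 [41.6 46.2 49.9]
scene -35 12 [38.3 43.3 45.7]
scene -25 12 [37.1 39.1 41.6]
scene -15 12 [32.7 36.2 38. ]
scene -5 11 [ 4.3 30.3 33.6]
scene 5 13 [24.6 27.4 28.3]
scene 15 11 [20.7 23.3 26.9]
top -105 12 [47.7 52.6 55.7]
top -95 57 [56.5 60.9 65.8]
top -85 59 [50.5 54.7 60.3]
top -75 59 [48.  53.4 57.1]
top -65 49 [45.7 50.5 54.7]Traceback (most recent call last):
  File "sc.py", line 13, in <module>
    print(s["force"].round(1),s["ee_pos"].round(1),s["gripper_width"].round(1))
                                                   ^^^^^^^^^^^^^^^^^^^^^^^^
AttributeError: 'float' object has no attribute 'round'
```

send_rows:
  steps:
    - [[0, 0, 0, 0, 0.3], [0, 0, 0, 0, 0.3]]
  squeeze: 4

```text
time_s: 17.7
ee_pos: [357.0, -77.3, 2.8]
ee_rot: [-180.0, 0.0, 175.0]
force: [0.1, -0.6, -0.6]
gripper_width: 55.9
gripper_force: 4.0
```

send_rows:
  steps:
    - [[0, 0, 0, 0, 0.3], [0, 0, 0, 0, 0.3], [0, 0, 0, 0, 0.3]]
  squeeze: 3

```text
time_s: 17.95
ee_pos: [357.0, -77.3, 2.8]
ee_rot: [-180.0, 0.0, 175.0]
force: [-0.6, -0.4, -0.8]
gripper_width: 55.6
gripper_force: 3.0
```

```bash
sed -i 's/,s\["gripper_width"\].round(1)//' sc.py; python3 sc.py | grep scene
```

```text
scene -105 59 [ 5.6 12.3 16.8]
scene -95 26 [11.5 14.8 17.2]
scene -85 39 [11.6 14.5 18.3]
scene -75 37 [12.7 16.1 20.1]
scene -65 28 [14.1 17.9 22.4]
scene -55 32 [15.3 18.9 22.8]
scene -45 34 [16.4 20.4 23.1]
scene -35 30 [18.7 20.9 24.8]
scene -25 33 [18.5 22.2 25.4]
scene -15 33 [21.1 24.7 27.5]
scene -5 29 [20.  25.5 27. ]
scene 5 29 [21.8 26.8 30.7]
scene 15 19 [23.8 27.5 31.4]
```

send_rows:
  steps:
    - [[0, 0, 0.03, 0, 0.3], [0, 0, 0, 0, 0.9], [0, 0, 0, 0, 0.9], [0, 0, -0.1, 0, 0.9], [-0.3, 0, -0.02, 0, 0.9]]

```text
time_s: 18.47
ee_pos: [366.3, -77.8, 6.4]
ee_rot: [180.0, -0.2, 175.0]
force: [-0.1, -0.2, -0.1]
gripper_width: 79.7
gripper_force: 0.0
```

send_rows:
  steps:
    - [[-0.4, 0, 0, 0, 0.9], [-0.35, 0, 0, 0, 0.9], [0, 0, 0, 0, 0.9], [0, 0, 0, 0, 0.9]]

```text
time_s: 18.8
ee_pos: [398.8, -80.9, 6.4]
ee_rot: [-180.0, -0.0, 175.0]
force: [-0.7, 0.7, -0.6]
gripper_width: 82.1
gripper_force: 0.0
```

```bash
cat > beads.py <<'E'
from h import *
from workcell import env
import sys
s=env.state();print("tcp",s["ee_pos"].round(1),s["ee_rot"].round(1))
for n in("scene","top","wrist"):
    f=env.grab_frame(n);P=wcloud(f) if n=="wrist" else cloud(f);z=P[...,2];hs=cv2.cvtColor(f["pixels"],cv2.COLOR_RGB2HSV)
    d=np.hypot(P[...,0]-s["ee_pos"][0],P[...,1]-s["ee_pos"][1])
    col=(hs[...,0]>12)&(hs[...,0]<28)&(hs[...,1]>120) if sys.argv[1]=="gold" else (hs[...,1]<60)&(hs[...,2]>110)
    m=col&(d<140)&(z>8)&(z<28)&(f["depth"]>0)
    if m.sum()>20:
        print(n,rc(P,m))
E
python3 beads.py gold; python3 sc.py
```

```text
tcp [398.8 -80.9   6.4] [-180.   -0.  175.]
scene (288, ((401.82733154296875, -82.3074951171875), (46.240604400634766, 111.7990493774414), 83.63426208496094), array([ 8.5, 13. , 17.3]))
wrist (5761, ((372.539306640625, -79.0318603515625), (49.70347595214844, 55.379302978515625), 85.72679138183594), array([ 9.8, 12.3, 16.1]))
scene -65 52 [ 5.4 10.7 17. ]
scene -55 27 [ 9.9 13.1 15.5]
scene -45 29 [10.1 12.5 16.7]
scene -35 30 [10.5 12.4 15.9]
scene -25 23 [ 9.7 13.6 16.3]
scene -15 34 [ 8.8 13.5 16.7]
scene -5 27 [10.2 14.2 15.8]
scene 5 26 [10.3 12.9 15.4]
scene 15 13 [10.4 12.4 15.3]
[ 0.4 -0.1  0.1] [397.2 -80.7   6.2]
```

send_rows:
  steps:
    - [[-0.08, 0, 0, 0, 0.9], [0, 0, 0, 0, 0.3], [0, 0, 0, 0, 0.3], [0, 0, 0, 0, 0.3], [0, 0, 0, 0, 0.3]]
  squeeze: 15

```text
time_s: 19.47
ee_pos: [401.7, -81.2, 6.3]
ee_rot: [-180.0, -0.0, 175.0]
force: [0.5, 0.1, -0.3]
gripper_width: 58.2
gripper_force: 0.0
```

send_rows:
  steps:
    - [[0, 0, 0, 0, 0.3], [0, 0, 0, 0, 0.3], [0, 0, -0.3, 0, 0.3], [0, 0, -0.6, 0, 0.3], [0, 0, -0.8, 0, 0.3]]

```text
time_s: 19.88
ee_pos: [399.6, -80.7, 73.3]
ee_rot: [180.0, -0.4, 175.0]
force: [0.4, -0.9, -1.8]
gripper_width: 56.0
gripper_force: 15.0
```

send_rows:
  steps:
    - [[0, 0, -0.3, 0, 0.3], [0, 0, 0, 0, 0.3]]

```text
time_s: 20.05
ee_pos: [403.8, -81.7, 88.7]
ee_rot: [-179.9, 0.4, 175.0]
force: [0.6, -0.0, -2.8]
gripper_width: 55.7
gripper_force: 15.0
```

Run:
```python
from h import *
a=np.radians(-5.2);t=np.array([548.4,-241.4])+np.array([np.cos(a)*-9-np.sin(a)*7,np.sin(a)*-9+np.cos(a)*7])
go([*t,60],174.8)
```

```text
t 20.05 pos [403.8 -81.7  88.7] rot [-179.9    0.4  175. ] F [ 0.6 -0.  -2.8] w 55.7 fr [-134.8  147.1]
units [-3.736 -3.474  0.717  0.031]
```

send_rows:
  steps:
    - [[-0.5, -0.45, 0, 0.03, 0.3], [-0.65, -0.6, 0, 0, 0.3], [-0.65, -0.6, 0, 0, 0.3], [-0.65, -0.6, 0, 0, 0.3], [-0.65, -0.6, 0, 0, 0.3]]

```text
time_s: 20.47
ee_pos: [514.9, -206.7, 84.3]
ee_rot: [179.9, -0.2, 174.8]
force: [-0.3, 1.0, -2.4]
gripper_width: 55.9
gripper_force: 15.0
```

send_rows:
  steps:
    - [[-0.5, -0.5, 0, 0, 0.3], [-0.14, -0.12, 0, 0, 0.3], [0, 0, 0.3, 0, 0.3], [0, 0, 0.3, 0, 0.3], [0, 0, 0, 0, 0.3]]

```text
time_s: 20.88
ee_pos: [535.3, -231.5, 58.2]
ee_rot: [179.8, -0.5, 174.8]
force: [-0.2, 0.8, -2.3]
gripper_width: 55.6
gripper_force: 15.0
```

Run:
```python
from h import *
a=np.radians(-5.2);t=np.array([548.4,-241.4])+np.array([np.cos(a)*-9-np.sin(a)*7,np.sin(a)*-9+np.cos(a)*7])
go([*t,34],174.8)
```

```text
t 20.88 pos [ 535.3 -231.5   58.2] rot [179.8  -0.5 174.8] F [-0.2  0.8 -2.3] w 55.6 fr [9.2 9.4]
units [-0.123 -0.043  0.605 -0.001]
```

send_rows:
  steps:
    - [[0, 0, 0.2, 0, 0.3], [0, 0, 0.2, 0, 0.3], [0, 0, 0.08, 0, 0.3], [0, 0, 0, 0, 0.3], [0, 0, 0, 0, 0.3]]

```text
time_s: 21.3
ee_pos: [538.3, -232.8, 43.1]
ee_rot: [-180.0, 0.0, 174.8]
force: [-0.3, -0.6, -1.9]
gripper_width: 56.2
gripper_force: 15.0
```

send_rows:
  steps:
    - [[0, 0, 0.05, 0, 0.3], [0, 0, 0, 0, 0.3]]

```text
time_s: 21.47
ee_pos: [538.5, -233.0, 41.3]
ee_rot: [-180.0, 0.0, 174.8]
force: [0.1, 1.0, -3.1]
gripper_width: 55.9
gripper_force: 15.0
```

send_rows:
  steps:
    - [[0, 0, 0.03, 0, 0.3], [0, 0, 0, 0, 0.3]]

```text
time_s: 21.63
ee_pos: [538.4, -232.9, 40.0]
ee_rot: [-180.0, 0.0, 174.8]
force: [0.1, 1.4, -2.0]
gripper_width: 56.1
gripper_force: 15.0
```

send_rows:
  steps:
    - [[0, 0, 0.06, 0, 0.3], [0, 0, 0.05, 0, 0.3], [0, 0, 0, 0, 0.3]]

```text
time_s: 21.88
ee_pos: [538.0, -232.8, 35.0]
ee_rot: [180.0, -0.0, 174.8]
force: [-0.1, 0.3, -2.5]
gripper_width: 55.7
gripper_force: 15.0
```

send_rows:
  steps:
    - [[0, 0, 0.03, 0, 0.3], [0, 0, 0, 0, 0.3]]

```text
time_s: 22.05
ee_pos: [538.2, -232.9, 34.0]
ee_rot: [180.0, -0.0, 174.8]
force: [-0.3, -0.3, -1.8]
gripper_width: 56.0
gripper_force: 15.0
```

send_rows:
  steps:
    - [[0, 0, 0.03, 0, 0.3], [0, 0, 0, 0, 0.3]]

```text
time_s: 22.22
ee_pos: [538.3, -232.9, 32.9]
ee_rot: [-180.0, -0.0, 174.8]
force: [0.9, 0.7, -2.5]
gripper_width: 56.0
gripper_force: 15.0
```

send_rows:
  steps:
    - [[0, 0, 0.03, 0, 0.3], [0, 0, 0, 0, 0.3]]

```text
time_s: 22.38
ee_pos: [538.3, -232.9, 31.7]
ee_rot: [180.0, -0.0, 174.8]
force: [-1.1, 0.5, -1.9]
gripper_width: 55.8
gripper_force: 15.0
```

send_rows:
  steps:
    - [[0, -0.08, 0, 0, 0.3], [-0.1, -0.06, 0, 0, 0.3], [0, 0, 0, 0, 0.3]]

```text
time_s: 22.63
ee_pos: [542.9, -239.7, 32.1]
ee_rot: [-180.0, 0.1, 174.8]
force: [0.1, -0.6, -2.4]
gripper_width: 55.8
gripper_force: 15.0
```

send_rows:
  steps:
    - [[0, -0.03, 0, 0, 0.3], [0, 0, 0, 0, 0.3]]

```text
time_s: 22.8
ee_pos: [541.8, -240.2, 31.9]
ee_rot: [-180.0, 0.0, 174.8]
force: [0.0, -0.0, -2.2]
gripper_width: 56.0
gripper_force: 15.0
```

send_rows:
  steps:
    - [[0, -0.03, 0, 0, 0.3], [0, 0, 0, 0, 0.3]]

```text
time_s: 22.97
ee_pos: [541.7, -240.4, 31.9]
ee_rot: [179.9, -0.0, 174.8]
force: [1.3, 3.8, -1.2]
gripper_width: 56.0
gripper_force: 15.0
```

send_rows:
  steps:
    - [[0, -0.03, 0, 0, 0.3], [0, 0, 0, 0, 0.3]]

```text
time_s: 23.13
ee_pos: [541.7, -240.5, 32.0]
ee_rot: [179.8, -0.0, 174.8]
force: [2.4, 8.1, 0.3]
gripper_width: 56.1
gripper_force: 15.0
```

send_rows:
  steps:
    - [[0, 0.045, 0, 0, 0.3], [-0.08, 0, 0, 0, 0.3], [-0.04, 0, 0, 0, 0.3], [0, 0, 0, 0, 0.3]]

```text
time_s: 23.47
ee_pos: [546.2, -240.8, 31.6]
ee_rot: [180.0, -0.1, 174.8]
force: [0.2, 3.3, -2.6]
gripper_width: 55.6
gripper_force: 15.0
```

send_rows:
  steps:
    - [[-0.03, 0, 0, 0, 0.3], [0, 0, 0, 0, 0.3]]

```text
time_s: 23.63
ee_pos: [547.2, -240.9, 31.6]
ee_rot: [180.0, -0.1, 174.8]
force: [-0.8, 3.1, -2.5]
gripper_width: 55.8
gripper_force: 15.0
```

send_rows:
  steps:
    - [[-0.03, 0, 0, 0, 0.3], [0, 0, 0, 0, 0.3]]

```text
time_s: 23.8
ee_pos: [548.5, -241.0, 31.6]
ee_rot: [180.0, -0.1, 174.8]
force: [-1.5, 3.9, -3.7]
gripper_width: 55.9
gripper_force: 15.0
```

send_rows:
  steps:
    - [[-0.03, 0, 0, 0, 0.3], [0, 0, 0, 0, 0.3]]

```text
time_s: 23.97
ee_pos: [549.2, -241.1, 31.6]
ee_rot: [180.0, -0.1, 174.8]
force: [-3.1, 4.8, -1.4]
gripper_width: 55.9
gripper_force: 15.0
```

send_rows:
  steps:
    - [[-0.03, 0, 0, 0, 0.3], [0, 0, 0, 0, 0.3]]

```text
time_s: 24.13
ee_pos: [549.2, -241.1, 31.6]
ee_rot: [180.0, -0.3, 174.8]
force: [-6.1, 3.8, -0.8]
gripper_width: 55.9
gripper_force: 15.0
```

send_rows:
  steps:
    - [[0, 0, 0.03, 0, 0.3], [0, 0, 0.02, 0, 0.3], [0, 0, 0, 0, 0.3]]

```text
time_s: 24.38
ee_pos: [549.3, -241.1, 30.6]
ee_rot: [180.0, -0.2, 174.8]
force: [-7.0, 5.1, 5.2]
gripper_width: 56.1
gripper_force: 15.0
```

send_rows:
  steps:
    - [[0, 0, 0.03, 0, 0.3], [0, 0, 0, 0, 0.3]]

```text
time_s: 24.55
ee_pos: [549.4, -241.1, 30.3]
ee_rot: [180.0, -0.2, 174.8]
force: [-8.2, 4.3, 10.3]
gripper_width: 56.4
gripper_force: 15.0
```

send_rows:
  steps:
    - [[0, 0, 0, 0, 0.68], [0, 0, 0, 0, 0.68], [0, 0, 0, 0, 0.68], [0, 0, -0.2, 0, 0.68], [0, 0, -0.8, 0, 0.7]]

```text
time_s: 24.97
ee_pos: [548.6, -240.6, 65.1]
ee_rot: [179.8, -0.5, 174.8]
force: [0.8, -0.3, -0.0]
gripper_width: 63.4
gripper_force: 0.0
```

send_rows:
  steps:
    - [[0, 0, -1, 0, 0.9], [0, 0, -1, -0.9, 1], [0, 0, -1, -0.96, 1], [0, 0, -0.3, -0.96, 1], [0, 0, 0, 0, 1]]

```text
time_s: 25.38
ee_pos: [553.9, -243.0, 206.4]
ee_rot: [-179.6, 0.5, -165.7]
force: [-0.7, 0.6, 0.4]
gripper_width: 90.5
gripper_force: 0.0
```

Run:
```python
from h import *
from workcell import env
go([462,161,196],194.3)
f=env.grab_frame("wrist");P=wcloud(f);z=P[...,2];hs=cv2.cvtColor(f["pixels"],cv2.COLOR_RGB2HSV)
for n,m in(("gold",(hs[...,0]>12)&(hs[...,0]<28)&(hs[...,1]>120)&(z>30)&(z<50)&(P[...,1]<-100)),("red",(hs[...,1]>150)&(hs[...,0]<8)&(z>40)&(z<60))):
    try:r=rc(P,m);print(n,r,"fr",tofr(r[1][0]))
    except Exception as e:print(n,e)
```

```text
t 25.38 pos [ 553.9 -243.   206.4] rot [-179.6    0.5 -165.7] F [-0.7  0.6  0.4] w 90.5 fr [28.8 -0.5]
units [ -0.268  10.355   0.26  -52.357]
gold (4130, ((547.5343017578125, -241.63803100585938), (48.0266227722168, 112.97907257080078), 85.11128997802734), array([33.5, 36.2, 40.3])) fr [22.29245734  0.30604928]
red (231, ((611.2752685546875, -250.8363037109375), (36.41400909423828, 9.369386672973633), 85.26536560058594), array([51.2, 52.7, 54.1])) fr [86.5925528  -3.30182991]
```

send_rows:
  steps:
    - [[0, 0.6, 0, 0, 1], [0, 0.85, 0, 0, 1], [0, 0.85, 0, 0, 1], [0, 0.85, 0, 0, 1], [0, 0.85, 0, 0, 1]]

```text
time_s: 25.85
ee_pos: [510.3, -85.1, 198.5]
ee_rot: [179.9, -0.2, -166.0]
force: [0.1, -0.0, 0.2]
gripper_width: 91.2
gripper_force: 0.0
```

send_rows:
  steps:
    - [[0, 0.85, 0, 0, 1], [0, 0.85, 0, 0, 1], [0, 0.85, 0, 0, 1], [0, 0.85, 0, 0, 1], [0, 0.85, 0, 0, 1]]

```text
time_s: 26.27
ee_pos: [468.6, 79.6, 198.8]
ee_rot: [180.0, -0.2, -166.0]
force: [-0.1, 0.3, -0.6]
gripper_width: 91.3
gripper_force: 0.0
```

send_rows:
  steps:
    - [[0, 0.85, 0, 0, 1], [0, 0.7, 0, 0, 1], [0, 0.5, 0, 0, 1], [0, 0, 0, 0, 1], [0, 0, 0, 0, 1]]

```text
time_s: 26.68
ee_pos: [449.2, 158.1, 199.1]
ee_rot: [-179.9, -0.2, -165.8]
force: [0.2, -0.4, 0.8]
gripper_width: 91.3
gripper_force: 0.0
```

Run:
```python
from h import *
from workcell import env
go([479,165.2,80],194.3)
f=env.grab_frame("wrist");P=wcloud(f);z=P[...,2]
m=(z>28)&(z<70)&(f["depth"]>0)&(P[...,1]<215)&(P[...,1]>120)&(P[...,0]>440)&(P[...,0]<545)&(f["pixels"].min(-1)>70)
r=rc(P,m);print(r)
```

```text
t 26.68 pos [449.2 158.1 199.1] rot [-179.9   -0.2 -165.8] F [ 0.2 -0.4  0.8] w 91.3 fr [-110.5  389.9]
units [-7.670e-01 -1.200e-02  2.977e+00 -5.237e+01]
(2691, ((483.62591552734375, 165.37867736816406), (51.315467834472656, 56.381011962890625), 14.15252685546875), array([30.3, 48.8, 63.5]))
```

send_rows:
  steps:
    - [[-0.4, 0, 0.3, 0, 1], [-0.36, 0.02, 0.7, 0, 1], [0, 0, 0.8, 0, 1], [0, 0, 0.7, 0, 1], [0, 0, 0, 0, 1]]

```text
time_s: 27.15
ee_pos: [475.7, 163.3, 95.2]
ee_rot: [-179.9, -0.7, -166.0]
force: [-0.8, -0.0, 0.2]
gripper_width: 91.3
gripper_force: 0.0
```

send_rows:
  steps:
    - [[0, 0, 0, 0, 1], [0, 0, 0, 0, 1]]

```text
time_s: 27.32
ee_pos: [480.5, 165.6, 101.8]
ee_rot: [-180.0, 0.1, -165.9]
force: [0.2, 0.7, 0.9]
gripper_width: 91.0
gripper_force: 0.0
```

Run:
```python
from h import *
go([479,164.6,17],194.3)
```

```text
t 27.32 pos [480.5 165.6 101.8] rot [-1.800e+02  1.000e-01 -1.659e+02] F [0.2 0.7 0.9] w 91.0 fr [-79.9 400.2]
units [ 4.4000e-02 -1.5000e-02  2.1190e+00 -5.2387e+01]
```

send_rows:
  steps:
    - [[0.04, 0, 0.4, 0, 1], [0, 0, 0.5, 0, 1], [0, 0, 0.5, 0, 1], [0, 0, 0.4, 0, 1], [0, 0, 0.25, 0, 1]]

```text
time_s: 27.73
ee_pos: [478.9, 165.7, 19.2]
ee_rot: [-180.0, 0.1, -165.8]
force: [-0.3, 1.0, 0.4]
gripper_width: 91.2
gripper_force: 0.0
```

send_rows:
  steps:
    - [[0, 0, 0, 0, 1], [0, 0, 0, 0, 1]]

```text
time_s: 27.9
ee_pos: [478.9, 165.8, 19.7]
ee_rot: [-180.0, 0.1, -165.8]
force: [-0.3, -0.1, 0.7]
gripper_width: 91.2
gripper_force: 0.0
```

send_rows:
  steps:
    - [[0, 0, 0.05, 0, 0.3], [0, 0, 0, 0, 0.3], [0, 0, 0, 0, 0.3], [0, 0, 0, 0, 0.3], [0, 0, 0, 0, 0.3]]
  squeeze: 35

```text
time_s: 28.32
ee_pos: [478.1, 165.8, 17.1]
ee_rot: [-180.0, 0.0, -165.8]
force: [0.2, 0.3, -0.7]
gripper_width: 60.6
gripper_force: 0.0
```

send_rows:
  steps:
    - [[0, 0, 0, 0, 0.3], [0, 0, 0, 0, 0.3], [0, 0, -0.15, 0, 0.3], [0, 0, -0.2, 0, 0.3], [0, 0, -0.2, 0, 0.3]]

```text
time_s: 28.73
ee_pos: [477.6, 165.7, 39.2]
ee_rot: [-180.0, -0.0, -165.8]
force: [-0.8, 0.0, -0.9]
gripper_width: 55.9
gripper_force: 35.0
```

send_rows:
  steps:
    - [[0.2, 0, -0.3, 0, 0.3], [0.5, 0, -0.3, 0, 0.3], [0.7, 0, -0.3, 0, 0.3], [0.7, 0, -0.4, 0, 0.3], [0.6, 0, -0.4, 0, 0.3]]

```text
time_s: 29.15
ee_pos: [371.0, 138.6, 107.4]
ee_rot: [-180.0, -0.1, -165.8]
force: [0.2, 0.5, 0.2]
gripper_width: 56.0
gripper_force: 35.0
```

send_rows:
  steps:
    - [[0.3, 0, 0, 0.5, 0.3], [0, 0, 0, 0.94, 0.3], [0, 0, 0, 0.94, 0.3], [0, 0, 0, 0.4, 0.3], [0, 0, 0, 0, 0.3]]

```text
time_s: 29.57
ee_pos: [361.6, 136.4, 107.5]
ee_rot: [180.0, 0.1, 175.0]
force: [1.2, -0.8, -1.1]
gripper_width: 55.9
gripper_force: 35.0
```

```bash
python3 sc.py|grep scene
python3 - <<'E'
from h import *
go([357,-77,118],175)
E
```

```text
scene -125 17 [ 5.7  9.3 15.4]
scene -115 23 [ 6.5 10.7 28.4]
scene -105 30 [ 5.4 11.5 30.5]
scene -95 12 [ 5.1  8.2 10.7]
scene -85 13 [ 6.1  8.5 10.3]
t 29.67 pos [361.7 136.4 107.2] rot [180.    0.  175.2] F [-0.2 -0.3 -1.2] w 55.6 fr [-195.8  360.7]
units [-0.349 -5.324 -0.271  0.024]
```

send_rows:
  steps:
    - [[0, -0.6, 0, 0, 0.3], [-0.06, -0.85, 0, 0, 0.3], [-0.06, -0.85, 0, 0, 0.3], [-0.06, -0.85, 0, 0, 0.3], [-0.06, -0.85, 0, 0, 0.3]]

```text
time_s: 30.08
ee_pos: [357.2, -25.3, 107.0]
ee_rot: [-180.0, 0.0, 175.2]
force: [0.8, -0.4, -1.4]
gripper_width: 55.7
gripper_force: 35.0
```

send_rows:
  steps:
    - [[-0.06, -0.8, 0, 0, 0.3], [-0.05, -0.45, 0, 0, 0.3], [0, -0.1, 0, 0, 0.3], [0, 0, 0.3, 0, 0.3], [0, 0, 0.5, 0, 0.3]]

```text
time_s: 30.5
ee_pos: [359.0, -78.6, 75.8]
ee_rot: [-180.0, 0.3, 175.1]
force: [0.0, -0.1, -1.0]
gripper_width: 56.0
gripper_force: 35.0
```

send_rows:
  steps:
    - [[0, 0, 0.6, 0, 0.3], [0, 0, 0.5, 0, 0.3], [0, 0, 0.3, 0, 0.3], [0, 0, 0, 0, 0.3], [0, 0, 0, 0, 0.3]]

```text
time_s: 30.92
ee_pos: [357.0, -77.6, 18.5]
ee_rot: [180.0, -0.1, 175.1]
force: [0.1, 0.6, -0.3]
gripper_width: 55.8
gripper_force: 35.0
```

```bash
python3 sc.py|grep -v top
python3 - <<'E'
from h import *
go([357,-77,3],175)
E
```

```text
scene -45 8 [50.8 76.7 77.8]
scene -35 7 [41.7 70.8 72.2]
scene -5 6 [ 4.3 49.4 50.7]
scene 5 8 [ 4.2 42.7 45.3]
scene 15 6 [41.1 41.4 41.8]
[ 0.1  0.6 -0.3] [357.  -77.6  18.5]
t 31.02 pos [358.  -78.   19.4] rot [-1.800e+02  1.000e-01  1.751e+02] F [-0.1 -0.2 -1.3] w 55.9 fr [-180.8  146.8]
units [0.028 0.022 0.411 0.018]
```

send_rows:
  steps:
    - [[0, 0, 0.15, 0, 0.3], [0, 0, 0.15, 0, 0.3], [0, 0, 0.08, 0, 0.3], [0, 0, 0, 0, 0.3], [0, 0, 0, 0, 0.3]]

```text
time_s: 31.43
ee_pos: [357.0, -78.1, 3.3]
ee_rot: [180.0, -0.0, 175.1]
force: [-0.2, 0.7, -2.2]
gripper_width: 55.7
gripper_force: 35.0
```

send_rows:
  steps:
    - [[0, 0, 0, 0, 0.3], [0, 0, 0, 0, 0.3]]
  squeeze: 7

```text
time_s: 31.6
ee_pos: [357.3, -78.2, 3.6]
ee_rot: [-180.0, 0.0, 175.1]
force: [-0.7, 0.4, -1.0]
gripper_width: 55.7
gripper_force: 7.0
```

send_rows:
  steps:
    - [[0, 0, 0, 0, 0.3], [0, 0, 0, 0, 0.3], [0, 0, 0, 0, 0.3]]
  squeeze: 4.5

```text
time_s: 31.85
ee_pos: [357.3, -78.1, 3.6]
ee_rot: [-180.0, 0.0, 175.1]
force: [0.1, -0.4, -2.0]
gripper_width: 56.0
gripper_force: 4.5
```

send_rows:
  steps:
    - [[0, 0, 0, 0, 0.3], [0, 0, 0, 0, 0.3], [0, 0, 0, 0, 0.3]]
  squeeze: 3

```text
time_s: 32.1
ee_pos: [357.3, -78.2, 3.5]
ee_rot: [-180.0, 0.0, 175.1]
force: [-0.3, -0.7, -0.5]
gripper_width: 56.3
gripper_force: 3.0
```

```bash
python3 sc.py|grep -v top
```

```text
scene -105 53 [ 5.8 11.3 17.2]
scene -95 27 [11.6 14.6 17.8]
scene -85 39 [12.  15.2 18.7]
scene -75 31 [13.2 16.7 20.4]
scene -65 36 [14.2 17.4 21.1]
scene -55 26 [16.2 20.2 22. ]
scene -45 38 [17.7 21.6 24.9]
scene -35 33 [19.3 22.9 26.2]
scene -25 37 [21.1 23.9 28. ]
scene -15 30 [23.1 25.3 29.5]
scene -5 32 [22.6 26.9 31. ]
scene 5 26 [25.5 28.9 33. ]
scene 15 24 [25.2 29.8 32.3]
[-0.3 -0.7 -0.5] [357.3 -78.2   3.5]
```

send_rows:
  steps:
    - [[0, 0, 0.04, 0, 0.3], [0, 0, 0.03, 0, 0.3], [0, 0, 0, 0, 0.3], [0, 0, 0, 0, 0.9], [0, 0, 0, 0, 0.9]]

```text
time_s: 32.62
ee_pos: [357.4, -78.2, 0.7]
ee_rot: [-180.0, 0.0, 175.1]
force: [-0.1, -0.1, 0.2]
gripper_width: 66.1
gripper_force: 0.0
```

send_rows:
  steps:
    - [[0, 0, -0.14, 0, 0.9], [-0.3, 0, 0, 0, 0.9], [-0.45, 0, 0, 0, 0.9], [-0.35, 0, 0, 0, 0.9], [0, 0, 0, 0, 0.9]]

```text
time_s: 33.03
ee_pos: [405.0, -82.6, 7.2]
ee_rot: [-180.0, 0.3, 175.1]
force: [-0.3, -0.2, -0.2]
gripper_width: 82.0
gripper_force: 0.0
```

send_rows:
  steps:
    - [[0, 0, 0, 0, 0.9]]

```text
time_s: 33.12
ee_pos: [401.1, -81.9, 6.5]
ee_rot: [-180.0, -0.0, 175.1]
force: [-0.2, 0.1, 0.4]
gripper_width: 82.1
gripper_force: 0.0
```

```bash
python3 beads.py silver; python3 sc.py|grep -v top
```

```text
tcp [401.1 -81.9   6.5] [-180.    -0.   175.1]
scene (443, ((401.2860107421875, -83.34004211425781), (58.36176681518555, 125.89202880859375), 84.66973876953125), array([ 8.4, 13.3, 18.6]))
top (145, ((473.55535888671875, -170.78457641601562), (81.45097351074219, 45.22654724121094), 41.124324798583984), array([ 8.1,  9.7, 14.1]))
wrist (11382, ((370.70794677734375, -79.60917663574219), (56.67146301269531, 63.58173751831055), 85.01309204101562), array([ 9.8, 13.2, 17.5]))
scene -65 38 [ 5.6 13.2 17.9]
scene -55 34 [ 5.6 13.1 16.7]
scene -45 27 [10.1 13.8 16. ]
scene -35 28 [ 9.7 13.  15.7]
scene -25 29 [ 9.2 12.1 15.4]
scene -15 33 [ 9.  12.7 15.7]
scene -5 30 [ 9.2 12.9 16.6]
scene 5 21 [ 9.2 11.2 14.4]
scene 15 15 [10.  12.5 14.7]
[-0.9 -0.5 -0.4] [399.5 -81.6   6.2]
```

send_rows:
  steps:
    - [[0, 0, 0, 0, 0.3], [0, 0, 0, 0, 0.3], [0, 0, 0, 0, 0.3], [0, 0, 0, 0, 0.3], [0, 0, 0, 0, 0.3]]
  squeeze: 15

```text
time_s: 33.78
ee_pos: [400.9, -81.9, 6.3]
ee_rot: [-180.0, -0.0, 175.1]
force: [0.3, -0.1, 0.7]
gripper_width: 55.8
gripper_force: 15.0
```

send_rows:
  steps:
    - [[0, 0, 0, 0, 0.3], [0, 0, 0, 0, 0.3], [0, 0, -0.3, 0, 0.3], [0, 0, -0.7, 0, 0.3], [0, 0, -0.9, 0, 0.3]]

```text
time_s: 34.2
ee_pos: [398.8, -81.4, 81.3]
ee_rot: [180.0, -0.4, 175.1]
force: [0.4, 0.2, -0.7]
gripper_width: 55.9
gripper_force: 15.0
```

send_rows:
  steps:
    - [[0, 0, -0.5, 0, 0.3], [0, 0, 0, 0, 0.3], [0, 0, 0, 0, 0.3]]

```text
time_s: 34.45
ee_pos: [401.4, -82.0, 102.8]
ee_rot: [-180.0, 0.1, 175.1]
force: [-0.2, 0.2, -1.6]
gripper_width: 56.0
gripper_force: 15.0
```

Run:
```python
from h import *
a=np.radians(-5.2);t=np.array([548.8,-241.1])+np.array([np.cos(a)*-9-np.sin(a)*7,np.sin(a)*-9+np.cos(a)*7])
go([*t,60],174.8)
```

```text
t 34.45 pos [401.4 -82.  102.8] rot [-1.800e+02  1.000e-01  1.751e+02] F [-0.2  0.2 -1.6] w 56.0 fr [-137.2  146.6]
units [-3.806 -3.453  1.07   0.041]
```

send_rows:
  steps:
    - [[-0.5, -0.45, 0, 0.04, 0.3], [-0.65, -0.6, 0, 0, 0.3], [-0.65, -0.6, 0, 0, 0.3], [-0.65, -0.6, 0, 0, 0.3], [-0.65, -0.6, 0, 0, 0.3]]

```text
time_s: 34.87
ee_pos: [513.8, -207.2, 99.8]
ee_rot: [179.9, -0.2, 174.8]
force: [0.9, -0.3, -1.0]
gripper_width: 55.3
gripper_force: 15.0
```

send_rows:
  steps:
    - [[-0.5, -0.45, 0, 0, 0.3], [-0.2, -0.15, 0, 0, 0.3], [0, 0, 0.3, 0, 0.3], [0, 0, 0.4, 0, 0.3], [0, 0, 0.2, 0, 0.3]]

```text
time_s: 35.28
ee_pos: [537.5, -231.7, 62.7]
ee_rot: [179.9, -0.4, 174.8]
force: [-0.1, -0.2, -1.4]
gripper_width: 55.8
gripper_force: 15.0
```

send_rows:
  steps:
    - [[0, 0, 0, 0, 0.3], [0, 0, 0, 0, 0.3]]

```text
time_s: 35.45
ee_pos: [538.9, -232.2, 65.1]
ee_rot: [179.9, -0.2, 174.8]
force: [0.5, 0.1, -1.3]
gripper_width: 56.1
gripper_force: 15.0
```

Run:
```python
from h import *
a=np.radians(-5.2);t=np.array([548.8,-241.1])+np.array([np.cos(a)*-6-np.sin(a)*3,np.sin(a)*-6+np.cos(a)*3])
go([*t,48],174.8)
```

```text
t 35.45 pos [ 538.9 -232.2   65.1] rot [179.9  -0.2 174.8] F [ 0.5  0.1 -1.3] w 56.1 fr [12.9  9. ]
units [-0.116 -0.124  0.428  0.004]
```

send_rows:
  steps:
    - [[0, 0, 0.15, 0, 0.3], [0, 0, 0.15, 0, 0.3], [0, 0, 0.08, 0, 0.3], [0, 0, 0, 0, 0.3], [0, 0, 0, 0, 0.3]]

```text
time_s: 35.87
ee_pos: [539.9, -232.9, 51.1]
ee_rot: [-180.0, -0.0, 174.8]
force: [-0.1, -0.3, -1.4]
gripper_width: 55.9
gripper_force: 15.0
```

send_rows:
  steps:
    - [[0, -0.06, 0.03, 0, 0.3], [-0.1, -0.05, 0, 0, 0.3], [0, 0, 0, 0, 0.3]]

```text
time_s: 36.12
ee_pos: [544.6, -238.5, 50.2]
ee_rot: [-180.0, 0.1, 174.8]
force: [0.8, -1.2, -2.1]
gripper_width: 55.9
gripper_force: 15.0
```

send_rows:
  steps:
    - [[0, 0, 0.02, 0, 0.3], [0, 0, 0, 0, 0.3]]

```text
time_s: 36.28
ee_pos: [543.6, -237.8, 49.1]
ee_rot: [-180.0, -0.0, 174.8]
force: [-0.8, 0.5, -2.1]
gripper_width: 55.7
gripper_force: 15.0
```

send_rows:
  steps:
    - [[0, -0.03, 0.03, 0, 0.3], [0, 0, 0, 0, 0.3]]

```text
time_s: 36.45
ee_pos: [543.3, -239.0, 47.7]
ee_rot: [-180.0, -0.0, 174.8]
force: [0.3, -0.1, -0.8]
gripper_width: 55.7
gripper_force: 15.0
```

send_rows:
  steps:
    - [[0, -0.03, 0, 0, 0.3], [0, 0, 0, 0, 0.3]]

```text
time_s: 36.62
ee_pos: [543.3, -240.3, 47.9]
ee_rot: [-180.0, -0.0, 174.8]
force: [-0.2, -0.1, -0.5]
gripper_width: 55.8
gripper_force: 15.0
```

send_rows:
  steps:
    - [[0, -0.03, 0, 0, 0.3], [0, 0, 0, 0, 0.3]]

```text
time_s: 36.78
ee_pos: [543.3, -240.5, 47.9]
ee_rot: [179.9, -0.0, 174.8]
force: [0.9, 4.1, -0.7]
gripper_width: 55.9
gripper_force: 15.0
```

send_rows:
  steps:
    - [[0, -0.025, 0, 0, 0.3], [0, 0, 0, 0, 0.3]]

```text
time_s: 36.95
ee_pos: [543.2, -240.6, 47.9]
ee_rot: [179.8, -0.0, 174.8]
force: [1.1, 6.8, 0.2]
gripper_width: 55.8
gripper_force: 15.0
```

send_rows:
  steps:
    - [[0, 0.04, 0, 0, 0.3], [-0.06, 0, 0, 0, 0.3], [-0.03, 0, 0, 0, 0.3], [0, 0, 0, 0, 0.3]]

```text
time_s: 37.28
ee_pos: [546.7, -240.8, 47.7]
ee_rot: [180.0, -0.1, 174.8]
force: [-0.7, 2.3, -0.7]
gripper_width: 55.6
gripper_force: 15.0
```

send_rows:
  steps:
    - [[-0.03, 0, 0, 0, 0.3], [0, 0, 0, 0, 0.3]]

```text
time_s: 37.45
ee_pos: [547.8, -240.9, 47.6]
ee_rot: [180.0, -0.1, 174.8]
force: [-1.2, 2.7, -1.7]
gripper_width: 55.8
gripper_force: 15.0
```

send_rows:
  steps:
    - [[-0.03, 0, 0, 0, 0.3], [0, 0, 0, 0, 0.3]]

```text
time_s: 37.62
ee_pos: [549.0, -241.0, 47.7]
ee_rot: [180.0, -0.1, 174.8]
force: [-0.8, 3.1, -1.9]
gripper_width: 55.6
gripper_force: 15.0
```

send_rows:
  steps:
    - [[-0.02, 0, 0, 0, 0.3], [0, 0, 0, 0, 0.3]]

```text
time_s: 37.78
ee_pos: [549.0, -241.0, 47.6]
ee_rot: [180.0, -0.2, 174.8]
force: [-4.1, 3.4, -0.8]
gripper_width: 55.8
gripper_force: 15.0
```

send_rows:
  steps:
    - [[-0.025, 0, 0, 0, 0.3], [0, 0, 0, 0, 0.3]]

```text
time_s: 37.95
ee_pos: [549.0, -241.0, 47.7]
ee_rot: [180.0, -0.3, 174.8]
force: [-6.2, 3.0, 0.1]
gripper_width: 55.9
gripper_force: 15.0
```

send_rows:
  steps:
    - [[0, 0, 0.03, 0, 0.3], [0, 0, 0.02, 0, 0.3], [0, 0, 0, 0, 0.3]]

```text
time_s: 38.2
ee_pos: [549.1, -241.1, 46.6]
ee_rot: [180.0, -0.2, 174.8]
force: [-7.9, 3.8, 6.2]
gripper_width: 55.7
gripper_force: 15.0
```

send_rows:
  steps:
    - [[0, 0, 0.02, 0, 0.3], [0, 0, 0, 0, 0.3]]

```text
time_s: 38.37
ee_pos: [549.1, -241.1, 46.5]
ee_rot: [180.0, -0.2, 174.8]
force: [-8.1, 3.9, 10.8]
gripper_width: 55.4
gripper_force: 15.0
```

send_rows:
  steps:
    - [[0, 0, 0, 0, 0.68], [0, 0, 0, 0, 0.68], [0, 0, 0, 0, 0.68], [0, 0, -0.2, 0, 0.68], [0, 0, -0.6, 0, 0.7]]

```text
time_s: 38.78
ee_pos: [549.3, -240.8, 74.7]
ee_rot: [179.9, -0.3, 174.8]
force: [-0.2, -0.1, -0.2]
gripper_width: 63.5
gripper_force: 0.0
```

send_rows:
  steps:
    - [[0.5, 0, -0.8, 0, 0.8], [0.8, 0, -0.5, 0, 0.8], [0.8, 0, -0.3, 0, 0.8], [0.4, 0, 0, 0, 0.8], [0, 0, 0, 0, 0.8]]

```text
time_s: 39.2
ee_pos: [449.0, -232.2, 142.8]
ee_rot: [-179.9, 0.0, 174.7]
force: [0.5, 0.4, 0.7]
gripper_width: 73.0
gripper_force: 0.0
```

Run:
```python
from h import *
from workcell import env
go([540,-240,100],174.8)
f=env.grab_frame("wrist");P=wcloud(f);z=P[...,2];fr_=(P[...,:2]-O)@np.array([[np.cos(np.radians(-5.2)),-np.sin(np.radians(-5.2))],[np.sin(np.radians(-5.2)),np.cos(np.radians(-5.2))]])
m=(abs(fr_[...,0]-22)<68)&(abs(fr_[...,1])<35)&(z>51)&(z<61)&(f["pixels"].min(-1)>50)&(f["depth"]>0)
print("silver",rc(P,m))
g=env.grab_frame("scene")
cv2.imwrite("pics/end.png",np.vstack([cv2.resize(g["pixels"][195:265,220:320,::-1],(428,300),interpolation=cv2.INTER_CUBIC),cv2.resize(f["pixels"][40:280,150:490,::-1],(428,300))]))
```

```text
t 39.2 pos [ 449.  -232.2  142.8] rot [-179.9    0.   174.7] F [0.5 0.4 0.7] w 73.0 fr [-76.7   1.1]
units [-2.283  0.013  1.07  -0.009]
silver (997, ((532.249267578125, -240.25857543945312), (56.10127639770508, 28.74610710144043), 85.03193664550781), array([51.1, 54.1, 57.4]))
```

View pics/end.png

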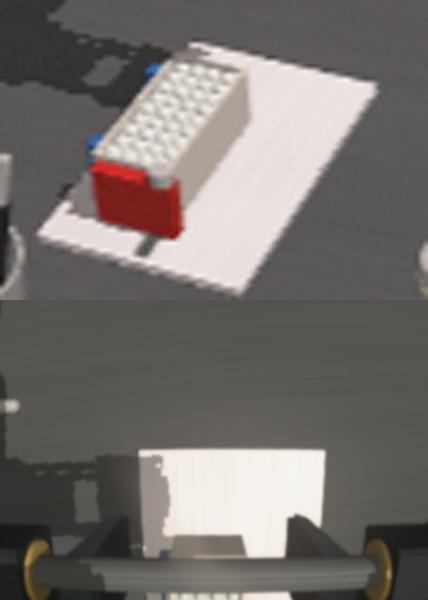

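The crop shows a square pile: silver on top, its end against the red stop, its side along the blue posts. As a last check I push the near end gently with shut fingers so that all three layers seat.

send_rows:
  steps:
    - [[0.25, 0, 0.4, 0, 0], [0, 0, 0.7, 0, 0], [0, 0, 0.7, 0, 0], [0, 0, 0.7, 0, 0], [0, 0, 0.4, 0, 0]]

```text
time_s: 39.72
ee_pos: [441.8, -231.1, 22.1]
ee_rot: [179.9, -0.1, 174.8]
force: [0.2, 0.4, -0.0]
gripper_width: 42.4
gripper_force: 0.0
```

send_rows:
  steps:
    - [[0, 0, 0.1, 0, 0], [0, 0, 0, 0, 0], [0, 0, 0, 0, 0], [0, 0, 0, 0, 0]]

```text
time_s: 40.05
ee_pos: [443.0, -232.1, 22.1]
ee_rot: [-179.9, 0.1, 174.8]
force: [-0.7, -0.8, 0.4]
gripper_width: 15.9
gripper_force: 0.0
```

Run:
```python
from h import *
a=np.radians(-5.2);t=np.array([547.5,-241.0])+np.array([np.cos(a),np.sin(a)])*-78
go([*t,15],174.8)
```

```text
t 40.05 pos [ 443.  -232.1   22.1] rot [-1.799e+02  1.000e-01  1.748e+02] F [-0.7 -0.8  0.4] w 15.9 fr [-82.7   0.7]
units [-0.672  0.016  0.178  0.003]
```

send_rows:
  steps:
    - [[0, 0, 0.15, 0, 0], [-0.3, 0, 0, 0, 0], [-0.25, 0, 0, 0, 0], [0, 0, 0, 0, 0], [0, 0, 0, 0, 0]]
  squeeze: 5

```text
time_s: 40.47
ee_pos: [464.2, -233.7, 15.5]
ee_rot: [-180.0, 0.1, 174.8]
force: [-0.1, -0.2, 0.6]
gripper_width: 0.7
gripper_force: 0.0
```

send_rows:
  steps:
    - [[-0.05, 0, 0, 0, 0], [0, 0, 0, 0, 0]]

```text
time_s: 40.63
ee_pos: [465.4, -233.6, 15.2]
ee_rot: [-180.0, 0.0, 174.8]
force: [-0.7, 0.2, 0.4]
gripper_width: 0.3
gripper_force: 0.0
```

send_rows:
  steps:
    - [[-0.05, 0, 0, 0, 0], [0, 0, 0, 0, 0]]

```text
time_s: 40.8
ee_pos: [467.6, -233.9, 15.2]
ee_rot: [-180.0, 0.0, 174.8]
force: [-0.3, -0.4, -0.2]
gripper_width: 0.4
gripper_force: 0.0
```

send_rows:
  steps:
    - [[-0.04, 0, 0, 0, 0], [0, 0, 0, 0, 0]]

```text
time_s: 40.97
ee_pos: [469.3, -234.1, 15.2]
ee_rot: [-180.0, 0.0, 174.8]
force: [-0.3, 0.2, -1.2]
gripper_width: 0.8
gripper_force: 0.0
```

send_rows:
  steps:
    - [[-0.03, 0, 0, 0, 0], [0, 0, 0, 0, 0]]

```text
time_s: 41.13
ee_pos: [470.3, -234.0, 15.1]
ee_rot: [-180.0, -0.0, 174.8]
force: [-0.1, -0.6, -0.7]
gripper_width: 0.6
gripper_force: 0.0
```

send_rows:
  steps:
    - [[-0.03, 0, 0, 0, 0], [0, 0, 0, 0, 0]]

```text
time_s: 41.3
ee_pos: [470.2, -233.9, 15.0]
ee_rot: [180.0, -0.2, 174.8]
force: [-4.0, -0.4, 1.6]
gripper_width: 0.6
gripper_force: 2.0
```

send_rows:
  steps:
    - [[-0.03, 0, 0, 0, 0], [0, 0, 0, 0, 0]]

```text
time_s: 41.47
ee_pos: [470.2, -233.9, 14.9]
ee_rot: [180.0, -0.3, 174.8]
force: [-5.9, -0.9, 5.1]
gripper_width: 0.6
gripper_force: 3.6
```

send_rows:
  steps:
    - [[-0.03, 0, 0, 0, 0], [0, 0, 0, 0, 0]]

```text
time_s: 41.63
ee_pos: [470.1, -233.9, 14.9]
ee_rot: [179.9, -0.4, 174.9]
force: [-10.3, -1.2, 6.7]
gripper_width: 0.6
gripper_force: 5.1
```

send_rows:
  steps:
    - [[-0.02, 0, 0, 0, 0], [0, 0, 0, 0, 0]]

```text
time_s: 41.8
ee_pos: [470.1, -233.8, 14.9]
ee_rot: [179.9, -0.5, 174.9]
force: [-12.1, -2.0, 8.3]
gripper_width: 0.6
gripper_force: 6.2
```

send_rows:
  steps:
    - [[0.15, 0, 0, 0, 0], [0.5, 0, 0, 0, 0], [0.6, 0, -0.5, 0, 0], [0, 0, -0.9, 0, 0], [0, 0, -0.9, 0, 0]]

```text
time_s: 42.22
ee_pos: [423.0, -229.1, 107.1]
ee_rot: [179.9, -0.2, 174.8]
force: [1.6, -1.1, -0.2]
gripper_width: 0.6
gripper_force: 0.0
```

send_rows:
  steps:
    - [[0, 0.8, -0.9, 0, 0], [0, 0.8, -0.5, 0, 0], [0, 0.8, 0, 0, 0], [0, 0.6, 0, 0, 0], [0, 0, 0, 0, 0]]

```text
time_s: 42.63
ee_pos: [435.8, -111.4, 159.0]
ee_rot: [179.9, 0.1, 175.0]
force: [-0.9, -0.2, -0.3]
gripper_width: 0.4
gripper_force: 0.0
```

Run:
```python
from h import *
from workcell import env
f=env.grab_frame("top");P=cloud(f);z=P[...,2]
m=np.zeros((400,640),bool);m[155:235,340:396]=1;m&=(f["depth"]>0)&(z>51)&(z<62)&(f["pixels"].max(-1).astype(int)-f["pixels"].min(-1)<50)
r=rc(P,m);print("silver",r,tofr(r[1][0]))
print(env.job_done())
```

```text
silver (448, ((553.6558837890625, -241.81185913085938), (60.166934967041016, 133.23944091796875), 87.2705078125), array([51. , 53.9, 60.6])) [28.40589502  0.66641365]
the job is handed in; nothing more can be done
None
```

The three cases are piled in the frame, turquoise at the bottom, then gold, then silver, each set by touch against both posts and the red stop; the job was handed in at about 43 s of the 72 s limit, and no verdict came back.

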